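# Put the lipsticks away in the sloped rack and set its retaining lever

## Task

Put every lipstick lying on the makeup table away in the sloped rack: first fold the rack's retaining lever back to its 0 degree mark or a little beyond, so the lanes are free, then lay each lipstick lengthwise in a lane of its own and slide it down under the clear strip until its end rests against the back stop. When all of them are home, swing the lever to its 90 degree mark, straight across the lanes behind the lipsticks, and leave it there; do not disturb anything else on the table.

Things in the scene. Friction and masses are not known exactly. Their poses are not given: they have to be found in the camera images.
- deck: tilted deck of the sloped rack, pale wood, white lane walls; the rack is fixed. Origin: middle of the deck's upper surface, 52 mm above the table. x: down the slope (16 degrees below level), away from the robot, to the back stop; y: across the lanes, left; z: deck normal. Deck spans x -110 (open loading end) to +110, y +-92 mm. A lipstick laid on it may stay put by friction, or slide.
- lane_load (a point): mid-width of the deck's loading half, on its surface at deck x = -60 mm, y = 0 (above the middle lane wall's foot). Four lanes run along deck x, each 40 mm wide, centred at deck y = -66, -22, +22 and +66 mm, between walls 4 mm thick and 7 mm high (walls centred at y = -90, -44, 0, 44, 90 mm).
- back_stop (a point): foot of the back stop's face, mid-width, on the deck's surface (deck x = +110 mm). The stop is 35 mm high; a lipstick resting against it has its centre at deck x = 74 mm, z = 11 mm. A fixed clear strip bridges all lanes from deck x = 84 to 116 mm, 32 to 35 mm above the deck, so lipsticks go in under it.
- lever (a joint): retaining lever's angle, rad: steel arm 205 mm long, 12 mm wide, 10 to 22 mm above the deck. 0: points up the slope (deck -x) beside the lanes. Positive: counter-clockwise from above, over the lanes, blocking them; 1.571: straight across (deck -y), 8 mm clear of lipsticks that are home. Range -0.7 to 1.9; friction 0.06 N m holds it where left. Ticks on a white disc at the pivot: 0 to 90 degrees.
- lever_pivot (a point): the lever's pivot at the deck's left edge, at deck x = 24, y = 112 mm, level with the deck's surface; it turns about the deck's normal.
- lever_pin (a point): upright black round grip pin on the lever, 14 mm in diameter, standing along the deck's normal from 21 to 61 mm above the deck, 130 mm from the pivot along the arm. This point lies on the pin's axis, 46 mm above the deck's surface.
- lipstick0: a lipstick lying on the table: a black square tube, 72 mm long (its own x) and 22 x 22 mm in section, 20 to 40 g, a thin brass band near its middle; any of its long sides may be up and either end may lead. Origin at the very centre of the tube. Two to four of the four lipsticks are present.
- lipstick1: a lipstick lying on the table: a black square tube, 72 mm long (its own x) and 22 x 22 mm in section, 20 to 40 g, a thin brass band near its middle; any of its long sides may be up and either end may lead. Origin at the very centre of the tube. Two to four of the four lipsticks are present.
- lipstick2: a lipstick lying on the table: a black square tube, 72 mm long (its own x) and 22 x 22 mm in section, 20 to 40 g, a thin brass band near its middle; any of its long sides may be up and either end may lead. Origin at the very centre of the tube. Two to four of the four lipsticks are present.
- lipstick3: a lipstick lying on the table: a black square tube, 72 mm long (its own x) and 22 x 22 mm in section, 20 to 40 g, a thin brass band near its middle; any of its long sides may be up and either end may lead. Origin at the very centre of the tube. Two to four of the four lipsticks are present.
- polish: a small square nail polish bottle, 30 x 30 mm, 58 mm tall, among the lipsticks; not to be disturbed. Origin at the centre of its underside.
- compact: a round white powder compact, 60 mm across, 16 mm high, lying among the lipsticks; not to be disturbed. Origin at the centre of its underside.
- perfume: ribbed glass perfume bottle, 58 mm across, 96 mm tall, standing beyond the lipsticks; not to be disturbed. Origin at the centre of its underside.
- brush: lavender paddle brush, 230 mm long, 30 mm high, lying to the left of the rack; not to be disturbed. Origin under where handle and paddle meet.
- scraper: U-shaped stainless steel tongue scraper, 130 x 60 mm, 8 mm thick, lying flat nearer the robot than the lipsticks; not to be disturbed. Origin under its middle.
Mind the look-alikes: they are no part of the job. Leave any pink or purple look-alike of the lipstick1 alone.

How it is judged:
By the outcome, as a careful person would: the job done as asked, in the order asked, and still so for the second after the job is handed in, with the robot touching nothing.
Of lipstick0, lipstick1, lipstick2, lipstick3 only 2 to 4 are there at a start; the rules pass over those that are not, and their reading is None.
At some moment in a run one of lipstick0, lipstick1, lipstick2, lipstick3 may be knocked a few centimetres aside while the robot is not near it.
Once in a run the grip may slacken for a moment while it holds something.
It also fails if it takes over 210 s, if anything falls off the work surface, if the arm or the gripper's body presses on something with over 40 N, if the wrist force passes 120 N, or if a joint passes its speed limit or range.

## Robot

A 6-joint arm with a two-finger parallel gripper is mounted at the origin on the work surface. World frame = base frame: x ahead of the robot, y to its left, z up, the work surface at z = 0. Lengths are in m, angles in degrees, forces in N, time in s.
With the tool pointing down it reaches from about 0.25 to 0.725 m from the base axis. Payload 4 kg.
Tool frame: the origin (TCP) lies on the front face of the gripper's body, between the roots of the fingers; the fingertips stand 73 mm ahead of it and the grasp point (between the pads) lies 54 mm ahead of it; z points along the fingers, y is the line along which they close (so a half turn about z gives the same grasp; the last joint's range is limited). The gripper opens to 85 mm and grips with 20 to 120 N. Pads are 22 mm wide; open, the fingers measure 114 mm over their backs; the gripper's body (76 mm by 85 mm) begins 54 mm behind the grasp point. The pads swing forward as they close: fully open they stand 13 mm farther back than shut.
Start: joints at [77.12, 13.785, 0.286, 76.501, 0, 90], TCP at [0.111, 0.487, 0.304] pointing down, gripper open.
Joint ranges: [-155.79, 155.79], [-60.16, 107.12], [-62.33, 73.08], [-114, 123.19], [-81.49, 82.49], [-180, 180]. Speed limits (degrees/s): [159.86, 159.86, 180, 180, 180, 180].

## Interface

Orientations are given as a 3x3 rotation matrix whose columns are the frame's x, y, z axes.
In Python, from rig import bot gives the robot as it stands. The module is installed in compiled form; this text tells all that it offers.
- The arm moves only by the tool drive_tool, never from a script. Its argument "rows" is a list that holds one entry, the list of rows, each a list of 5 numbers: the opening, from 0 (shut) to 1 (fully open), then the shift along the tool's x, y, z in m, then the turn about the tool's z in degrees. A call has 1 to 10 rows; each row shifts and turns the commanded pose from where the row before left it, along the tool's axes as they then stand; what a row does not reach is not made up. A row lasts 1/12 s, in which the tool goes at most 41.7 mm and 7.16 degrees, less where a joint would pass 70% of its speed; a pose out of reach is approached as far as the arm can. A call is refused whole if a number of a shift passes 0.0417 or a number of a turn 7.16, either way. A call with a gripper value outside its range is refused whole. The fingers move at their own pace and stop on an object; "grip_force" is the grip in N (left out, the last holds). Time passes only in rows, so rows that do not move let the fingers close. It gives the time, the measured TCP pose, the force, the opening and the grip force at its end, in the units of the state.
- bot.sense(): the state, without advancing time (a new reading comes with each control period).
- bot.get_image(name): name is "scene" or "top"; returns the picture (420x560x3 uint8, blue, green, red); there is no depth.
- bot.camera_info(name): a dict with "K" (3x3 intrinsics, pixels), "k1" (the pictures are not rectified: a ray, as slopes to the right and down, at radius r is drawn at 1 + k1 r^2 times it, then the intrinsics apply), "R" (3x3) and "t" (3): a world point X has camera coordinates R X + t. Camera axes: x right, y down, z forward; pixel columns grow to the right and rows downward; lengths in m; the calibration is good to about 2 mm. A picture is of the moment at which its call begins. camera_info takes no time and is no camera call.
- bot.close_job(): hands the job in; it is judged then, once.
The state is a dict: "time_s": time; "qpos": joint angles; "qvel": joint speeds; "effort": joint torques, N m; "tool_pos": TCP position; "eef_rot": TCP orientation; "ft_force": force on the tool from outside, world axes, zero at the start; "torque": the same for the moment, N m; "width": opening from 0.0 (shut) to 1.0 (fully open); "gripper_force": force on a finger pad.
Only numpy, scipy, OpenCV 4.12 (cv2) and the standard library are available. Lean on these libraries where they do the work, as an engineer would, in place of code of your own. Each camera call takes 0.05 s, during which the arm holds its last target. There are 200 camera calls.

## Working session

There is one attempt and no reset: what is moved stays moved. The work goes in short steps, Python scripts to look and compute and a tool call to move; the robot and the scene stay as the last step left them, time stands still between calls to the robot, and variables do not carry over. Pictures are saved under pics/ and viewed, at most 14 in all, crops included, and the job is handed in when it is done.

Besides the shell and the picture viewer there is one more tool, called after "Emit:" by a JSON object that holds its "method" and its "body". drive_tool: Moves the arm, as the interface text tells. Its arguments: {"type":"object","properties":{"rows":{"type":"array"},"grip_force":{"type":"number"}},"required":["rows"]}

```bash
mkdir -p pics; ls; python3 - <<'E'
from rig import bot
import cv2
s=bot.sense();print(s)
for n in("scene","top"):
    cv2.imwrite(f"pics/{n}0.png",bot.get_image(n)); print(n,bot.camera_info(n))
E
```

```text
pics
{'time_s': 0.0, 'qpos': array([7.71192425e+01, 1.38313593e+01, 2.12772991e-01, 7.65023809e+01,
       1.06393088e-03, 9.00010746e+01]), 'qvel': array([-0.04055471,  0.06834332,  0.02430488, -0.11914944,  0.01178802,
        0.03673649]), 'effort': array([-5.10702266e-04, -3.72324550e+01,  2.52404183e+01,  1.70813635e-02,
        3.30604928e-05, -2.25552952e-06]), 'tool_pos': array([0.11134757, 0.48693966, 0.30301386]), 'eef_rot': array([[-9.74831927e-01,  2.22940522e-01, -4.88752821e-04],
       [ 2.22941057e-01,  9.74829763e-01, -2.05400676e-03],
       [ 1.85294582e-05, -2.11127443e-03, -9.99997771e-01]]), 'ft_force': array([0.15544926, 0.46591594, 0.48641948]), 'torque': array([ 0.00382836,  0.00161968, -0.00961406]), 'gripper_force': 0.0, 'width': 1.0015547622852237}
scene {'K': array([[544.58216773,   0.        , 274.97236539],
       [  0.        , 544.58216773, 206.76450104],
       [  0.        ,   0.        ,   1.        ]]), 'k1': 0.07690488620974108, 'R': array([[ 0.81840528,  0.57439916, -0.01668535],
       [ 0.41086087, -0.60520225, -0.68185305],
       [-0.40175383,  0.55117678, -0.73129886]]), 't': array([-0.47906775, -0.10808915,  1.61093776])}
top {'K': array([[500.71562338,   0.        , 281.64294071],
       [  0.        , 500.71562338, 210.21906201],
       [  0.        ,   0.        ,   1.        ]]), 'k1': -0.07122190464279354, 'R': array([[-0.02525541, -0.99953324, -0.01718899],
       [-0.9958009 ,  0.02666713, -0.08757525],
       [ 0.08799275,  0.01490506, -0.9960096 ]]), 't': array([0.1070081 , 0.50892159, 1.62195101])}
```

View pics/scene0.png

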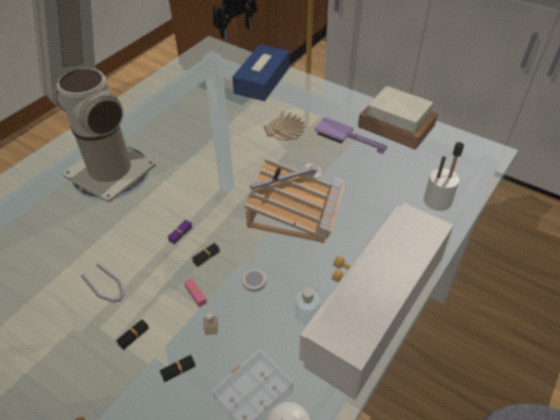

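View pics/top0.png

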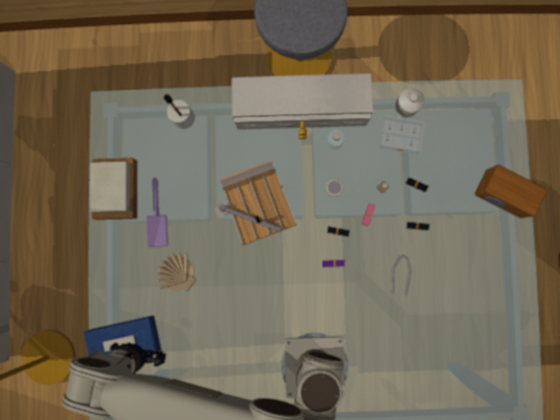

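The scene view shows three black lipsticks at about (206,254), (132,334) and (178,368). In the top view they are at (339,231), (418,226) and (417,184). The purple and pink tubes are decoys. The rack is at (258,205) in the top view, with the lever lying across its lanes. Next I zoom in on the rack and measure the lipsticks.

```bash
cat > h.py <<'E'
import numpy as np, cv2
from rig import bot
def cam(n):
    c=bot.camera_info(n); return c['K'],c['k1'],c['R'],c['t']
def ray(n,uv):
    K,k,R,t=cam(n); d=np.array([(uv[0]-K[0,2])/K[0,0],(uv[1]-K[1,2])/K[1,1]]); s=d.copy()
    for _ in range(20): s=d/(1+k*(s@s))
    return -R.T@t, R.T@np.array([s[0],s[1],1])
def onz(n,uv,z):
    o,d=ray(n,uv); return o+d*(z-o[2])/d[2]
def proj(n,X):
    K,k,R,t=cam(n); p=R@np.asarray(X,float)+t; s=p[:2]/p[2]; s=s*(1+k*(s@s)); return K[:2,:2]@s+K[:2,2]
def tri(uvt,uvs):
    o1,d1=ray("top",uvt);o2,d2=ray("scene",uvs)
    a,b=np.linalg.lstsq(np.c_[d1,-d2],o2-o1,rcond=None)[0]
    p,q=o1+a*d1,o2+b*d2; return (p+q)/2,np.linalg.norm(p-q)
def lips(n="top",img=None,box=None):
    """black tubes: fuse black + brass by closing, min area rect"""
    im=bot.get_image(n) if img is None else img
    m=(im.max(2)<50).astype(np.uint8)
    m=cv2.morphologyEx(m,cv2.MORPH_CLOSE,np.ones((5,5)))
    out=[]
    for c in cv2.findContours(m,cv2.RETR_EXTERNAL,cv2.CHAIN_APPROX_NONE)[0]:
        (u,v),(w,h),a=cv2.minAreaRect(c)
        if box and not(box[0]<u<box[2] and box[1]<v<box[3]): continue
        if max(w,h)<12: continue
        M=cv2.moments(c)
        if M['m00']<20: continue
        u,v=M['m10']/M['m00'],M['m01']/M['m00']
        p=cv2.boxPoints(((u,v),(w,h),a)); 
        e=(p[1]-p[0]) if np.linalg.norm(p[1]-p[0])>np.linalg.norm(p[2]-p[1]) else p[2]-p[1]
        A=onz(n,(u-e[0]/2,v-e[1]/2),.018);B=onz(n,(u+e[0]/2,v+e[1]/2),.018)
        out.append((np.round([u,v],1),np.round((A+B)/2,4),round(float(np.linalg.norm(B-A)),4),round(float(np.degrees(np.arctan2(*(B-A)[1::-1])))%180,1)))
    return out
E
python3 - <<'E'
from h import *
t=cv2.imread('pics/top0.png');s=cv2.imread('pics/scene0.png')
for l in lips("top",t,(325,140,440,280)):print(l)
for l in lips("scene",s,(100,220,240,390)):print(l)
a=cv2.resize(t[155:250,210:305],None,fx=6,fy=6,interpolation=cv2.INTER_CUBIC)
b=cv2.resize(s[150:250,240:350],None,fx=5,fy=5,interpolation=cv2.INTER_CUBIC)
cv2.imwrite('pics/rt.png',a);cv2.imwrite('pics/rs.png',b)
E
```

```text
(array([338.4, 231.1]), array([ 0.4384, -0.0906,  0.018 ]), 0.0668, 78.4)
(array([417.7, 225.6]), array([ 0.4492, -0.3523,  0.018 ]), 0.0689, 82.1)
(array([416.6, 184.3]), array([ 0.5862, -0.3554,  0.018 ]), 0.0669, 63.4)
(array([176.9, 368.4]), array([ 0.5881, -0.3636,  0.018 ]), 0.0674, 63.9)
(array([131.9, 334.4]), array([ 0.451 , -0.3595,  0.018 ]), 0.0685, 83.0)
(array([205. , 254.8]), array([ 0.4408, -0.0982,  0.018 ]), 0.0684, 78.6)
```

View pics/rt.png

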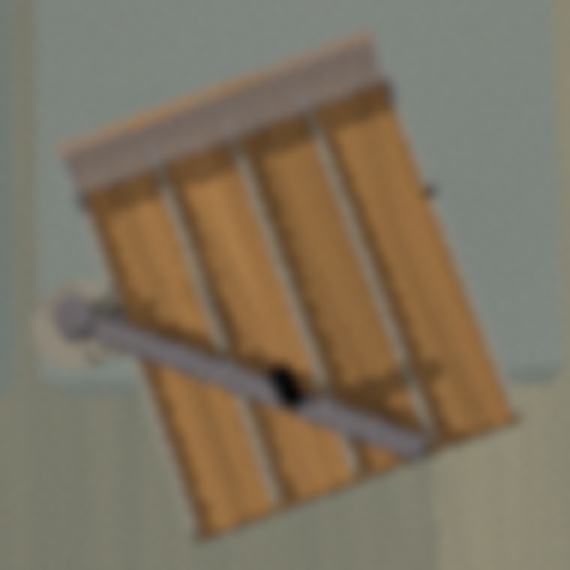

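View pics/rs.png

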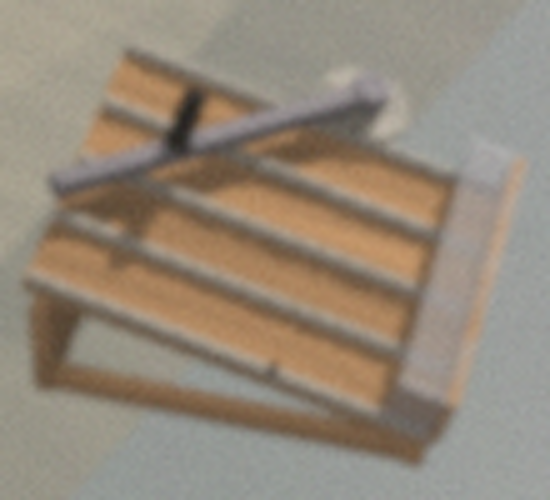

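The top crop shows the rack's open corners at crop pixels (198,537) and (515,420), the pivot at (75,318), and the black pin at (290,385). The scene crop shows the corners at (128,50) and (27,278), the pivot at (368,85), and the pin running from (190,95) to (178,148).

```bash
cat >> h.py <<'E'
C,S=np.cos(np.radians(16)),np.sin(np.radians(16))
def deckR(yaw):
    c,s=np.cos(yaw),np.sin(yaw); return np.array([[c,-s,0],[s,c,0],[0,0,1]])@np.array([[C,0,S],[0,1,0],[-S,0,C]])
def dk(P,d): return np.array([P[0],P[1],.052])+deckR(P[2])@(np.asarray(d,float)/1000)
E
python3 - <<'E'
from h import *
from scipy.optimize import least_squares
T=lambda u,v:np.array([210+(u-2.5)/6,155+(v-2.5)/6]); Sc=lambda u,v:np.array([240+(u-2)/5,150+(v-2)/5])
obs=[("top",T(198,537),(-110,92,4)),("top",T(515,420),(-110,-92,4)),("top",T(75,318),(24,112,22)),
("scene",Sc(27,280),(-110,-92,4)),("scene",Sc(128,50),(-110,92,7)),("scene",Sc(370,85),(24,112,22)),("top",T(388,88),(84,-92,35)),("top",T(82,195),(84,92,35)),]
f=lambda P:np.concatenate([proj(n,dk(P,d))-u for n,u,d in obs])
r=least_squares(f,[.5,.17,.3],x_scale=[.1,.1,.3],loss='soft_l1');print(r.x,np.degrees(r.x[2]));print(f(r.x).reshape(-1,2).round(1))
P=r.x
pin,e=tri(T(290,385),Sc(184,120));print(pin,e)
for p in [pin]:
    d=deckR(P[2]).T@(p-[P[0],P[1],.052])*1000;print('pin deck',d)
    th=np.degrees(np.arctan2(-(d[1]-112),-(d[0]-24)));print(th)
tip=[T(420,445)];
for th in range(10,70,8):
    a=np.radians(th);q=dk(P,(24-130*np.cos(a),112-130*np.sin(a),46));print(th,(proj("top",q)-[210,155])*6,(proj("scene",q)-[240,150])*5)
E
```

```text
[0.53000099 0.16678548 0.33642023] 19.275459037816773
[[-0.2  0.5]
 [ 1.6 -0.7]
 [ 0.6  0.2]
 [-0.1 -0.7]
 [ 0.4 -2.3]
 [ 0.3  0.3]
 [ 1.2 -1.3]
 [-1.1  1. ]]
[0.47790878 0.16574805 0.110357  ] 0.003385045538591345
pin deck [-63.68176915  16.21689304  42.44830438]
47.5283919960673
10 [180.01463028 502.36433881] [154.01319576  -4.68074543]
18 [209.50060288 482.58737735] [152.53216375  19.29036853]
26 [236.03994424 459.23331083] [155.63341555  44.34802822]
34 [259.08728188 432.81153137] [163.35323402  69.98991595]
42 [278.1819898 403.8951437] [175.62222183  95.67902876]
50 [292.95796748 373.10490474] [192.25940462 120.85659086]
58 [303.15007249 341.09240075] [212.9702132  144.95732961]
66 [308.59718611 308.52320096] [237.34900787 167.42651602]
```

```bash
cat >> h.py <<'E'
def plan(xyz,phi):
    """in-place turn first, then shift; phi = world angle of tool y (mod 180)"""
    s=bot.sense();R=s['eef_rot'];p=s['tool_pos'];f=np.degrees(np.arctan2(R[1,1],R[0,1]))
    d=(phi-f+90)%180-90
    a=np.radians(f+d);y=np.array([np.cos(a),np.sin(a),0]);z=np.array([0,0,-1.]);x=np.cross(y,z)
    v=np.asarray(xyz)-p
    print("turn %.1f  shift(mm) x %.1f y %.1f z %.1f | rows>=%.1f q6 %.0f"%(-d,*(1000*np.array([v@x,v@y,v@z])),np.linalg.norm(v)/.0417,s['qpos'][5]))
def pinpt(P,th,z):
    a=np.radians(th);return dk(P,(24-130*np.cos(a),112-130*np.sin(a),z))
E
python3 - <<'E'
from h import *
from scipy.optimize import least_squares
T=lambda u,v:np.array([210+(u-2.5)/6,155+(v-2.5)/6]); Sc=lambda u,v:np.array([240+(u-2)/5,150+(v-2)/5])
obs=[("top",T(198,537),(-110,92,4)),("top",T(515,420),(-110,-92,4)),("top",T(75,318),(24,112,22)),
("scene",Sc(27,280),(-110,-92,4)),("scene",Sc(370,85),(24,112,22))]
L=[("top",T(165,185),T(278,500),44),("top",T(242,155),T(358,470),0),("top",T(318,120),T(432,440),-44),
("scene",Sc(105,103),Sc(437,235),44),("scene",Sc(130,178),Sc(415,292),0),("scene",Sc(60,212),Sc(400,352),-44)]
def f(P):
    r=[]
    for n,u,d in obs:r+=list((proj(n,dk(P,d))-u)*.5)
    for n,a,b,y in L:
        p,q=proj(n,dk(P,(-100,y,7))),proj(n,dk(P,(80,y,7)));m=(q-p)/np.linalg.norm(q-p)
        for w in(a,b): r.append((w-p)[0]*m[1]-(w-p)[1]*m[0])
    return np.array(r)
r=least_squares(f,[.53,.167,.33],x_scale=[.1,.1,.3],loss='soft_l1',f_scale=.5);print(r.x,np.degrees(r.x[2]));print(f(r.x).round(1))
np.save('P.npy',r.x);P=r.x
pin,e=tri(T(290,385),Sc(184,120));d=deckR(P[2]).T@(pin-[P[0],P[1],.052])*1000;print(d,np.degrees(np.arctan2(-(d[1]-112),-(d[0]-24))))
th=48;q=pinpt(P,th,36);print(q);plan(q+[0,0,.073+.08],th+np.degrees(P[2])-90);
for a,b in [((338.4,231.1),(205,254.8)),((417.7,225.6),(131.9,334.4)),((416.6,184.3),(176.9,368.4))]:print(tri(a,b))
E
```

```text
[0.52897443 0.16511795 0.32768215] 18.774804384211464
[-0.   0.3  1.  -0.   0.5  0.1 -0.5 -0.4  0.   0.3  1.   0.3  0.6  0.1
  0.1  0.8 -1.1 -0.7 -1.1 -0.9 -0.2 -0.7]
[-62.36597832  17.03201437  42.82560132] 47.71592539956249
[0.47609042 0.16339687 0.10396699]
turn -79.7  shift(mm) x 153.6 y -462.8 z 46.1 | rows>=11.7 q6 90
(array([ 0.43726578, -0.09279352,  0.00988645]), np.float64(0.0038193801227195843))
(array([ 0.44816963, -0.35616956,  0.01025649]), np.float64(0.0045612375308356455))
(array([ 0.58574938, -0.35963638,  0.00922904]), np.float64(0.0049460402967130635))
```

Emit:
{"method": "drive_tool", "body": {"rows": [[[0.8, 0, 0, 0, -7], [0.8, 0, 0, 0, -7], [0.8, 0, 0, 0, -7], [0.6, 0, 0, 0, -7], [0.5, 0, 0, 0, -7], [0.5, 0, 0, 0, -7], [0.5, 0, 0, 0, -7], [0.5, 0, 0, 0, -7], [0.5, 0, 0, 0, -7], [0.5, 0, 0, 0, -7]]], "grip_force": 20}}

```text
time_s: 0.93
tool_pos: [0.1114, 0.4871, 0.3033]
eef_rot: [[-0.538, -0.843, -0.0], [-0.843, 0.538, -0.001], [0.001, -0.0, -1.0]]
ft_force: [0.7, 0.4, 0.2]
width: 0.504
gripper_force: 0.0
```

Emit:
{"method": "drive_tool", "body": {"rows": [[[0.5, 0, 0, 0, -5], [0.5, 0, 0, 0, -4.7], [0.5, 0.0125, -0.0375, 0, 0], [0.5, 0.0125, -0.0375, 0, 0], [0.5, 0.0125, -0.0375, 0, 0], [0.5, 0.0125, -0.0375, 0, 0], [0.5, 0.0125, -0.0375, 0, 0], [0.5, 0.0125, -0.0375, 0, 0], [0.5, 0.0125, -0.0375, 0, 0], [0.5, 0.0125, -0.0375, 0, 0]]]}}

```text
time_s: 1.77
tool_pos: [0.3487, 0.2757, 0.3037]
eef_rot: [[-0.393, -0.919, -0.0], [-0.919, 0.393, -0.0], [0.0, 0.0, -1.0]]
ft_force: [0.6, 0.7, 0.9]
width: 0.503
gripper_force: 0.0
```

```bash
python3 - <<'E'
from h import *
P=np.load('P.npy');th=47.7;q=pinpt(P,th,36);plan(q+[0,0,.073+.05],th+18.8-90)
E
```

```text
turn 0.3  shift(mm) x 52.2 y -160.9 z 76.6 | rows>=4.5 q6 -29
```

Emit:
{"method": "drive_tool", "body": {"rows": [[[0.45, 0.0105, -0.032, 0.01, 0], [0.45, 0.0105, -0.032, 0.01, 0], [0.45, 0.0105, -0.032, 0.01, 0], [0.45, 0.0105, -0.032, 0.01, 0], [0.45, 0.0105, -0.032, 0.01, 0], [0.45, 0, 0, 0.026, 0], [0.45, 0, 0, 0, 0], [0.45, 0, 0, 0, 0]]]}}

```text
time_s: 2.43
tool_pos: [0.473, 0.1654, 0.2263]
eef_rot: [[-0.394, -0.919, -0.005], [-0.919, 0.394, -0.002], [0.003, 0.004, -1.0]]
ft_force: [-0.1, -0.1, 0.4]
width: 0.45
gripper_force: 0.0
```

```bash
python3 - <<'E'
from h import *
P=np.load('P.npy');th=47.7;q=pinpt(P,th,36);plan(q+[0,0,.073+.0],th+18.8-90)
im=bot.get_image("scene")
g=bot.sense()['tool_pos'];print(proj("scene",g-[0,0,.073]),proj("scene",q))
cv2.imwrite('pics/a.png',cv2.resize(im[110:230,220:380],None,fx=5,fy=5,interpolation=cv2.INTER_CUBIC))
E
```

```text
turn 0.3  shift(mm) x 0.6 y -2.9 z 49.2 | rows>=1.2 q6 -48
[275.51294451 160.21240917] [275.86416326 175.32245255]
```

View pics/a.png

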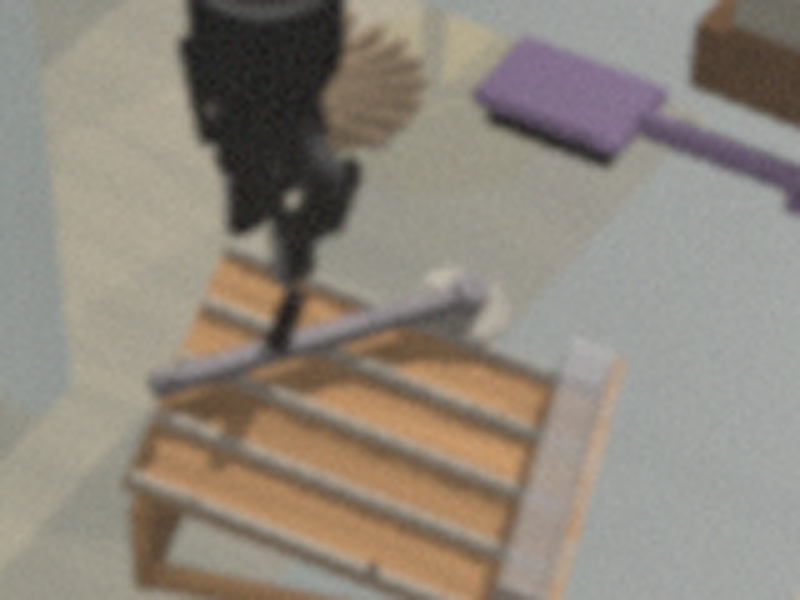

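The gripper stands directly over the pin at crop (288,320), so I descend around it.

Emit:
{"method": "drive_tool", "body": {"rows": [[[0.45, 0.0005, -0.003, 0.015, 0], [0.45, 0, 0, 0.02, 0], [0.45, 0, 0, 0.01, 0], [0.4, 0, 0, 0, 0], [0.3, 0, 0, 0, 0], [0.24, 0, 0, 0, 0], [0.24, 0, 0, 0, 0], [0.24, 0, 0, 0, 0]]]}}

```text
time_s: 3.15
tool_pos: [0.4774, 0.1649, 0.184]
eef_rot: [[-0.393, -0.919, 0.002], [-0.919, 0.393, 0.001], [-0.001, -0.001, -1.0]]
ft_force: [0.2, -0.2, 0.0]
width: 0.24
gripper_force: 0.0
```

```bash
cat >> h.py <<'E'
def arc(P,ths,z,phi_of,off=0):
    """per-row moves along the pin's arc; row n: shift in the frame as it stands, then turn"""
    s=bot.sense();p=s['tool_pos'];R=s['eef_rot'];f=np.degrees(np.arctan2(R[1,1],R[0,1]))
    for th in ths:
        q=pinpt(P,th,z)+[0,0,.073];a=np.radians(f);y=np.array([np.cos(a),np.sin(a),0]);zz=np.array([0,0,-1.]);x=np.cross(y,zz);v=q-p
        d=(phi_of(th)-f+90)%180-90
        r=np.round([v@x,v@y,v@zz],3);print([*r.tolist(),round(-d,1)]);p=p+r@np.array([x,y,zz]);f+=round(d,1)
E
python3 - <<'E'
from h import *
P=np.load('P.npy');s=bot.sense();print(s['width'],s['gripper_force'],s['ft_force'])
arc(P,np.arange(48,-13,-6),36,lambda t:t+18.8-90)
E
```

```text
0.24028869463742905 0.03264099243097007 [ 0.19789885 -0.19437648  0.02695308]
[0.002, 0.001, 0.007, np.float64(0.0)]
[-0.001, 0.013, -0.003, np.float64(6.0)]
[-0.001, 0.013, -0.002, np.float64(6.0)]
[-0.001, 0.014, -0.002, np.float64(6.0)]
[-0.001, 0.013, -0.002, np.float64(6.0)]
[-0.001, 0.014, -0.001, np.float64(6.0)]
[-0.001, 0.013, -0.001, np.float64(6.0)]
[-0.001, 0.014, -0.001, np.float64(6.0)]
[-0.0, 0.013, 0.0, np.float64(6.0)]
[-0.001, 0.014, 0.0, np.float64(6.0)]
[-0.001, 0.014, 0.001, np.float64(6.0)]
```

Emit:
{"method": "drive_tool", "body": {"rows": [[[0.24, -0.0005, 0.0127, 0.002, 5.6], [0.24, -0.0005, 0.0127, 0, 5.6], [0.24, -0.0005, 0.0127, -0.001, 5.6], [0.24, -0.0005, 0.0127, -0.001, 5.6], [0.24, -0.0005, 0.0127, -0.001, 5.6], [0.24, -0.0005, 0.0127, -0.001, 5.6], [0.24, -0.0005, 0.0127, -0.001, 5.6], [0.24, -0.0005, 0.0127, 0, 5.6], [0.24, -0.0005, 0.0127, 0, 5.6], [0.24, -0.0005, 0.0127, 0, 5.6]]]}}

```text
time_s: 3.98
tool_pos: [0.3992, 0.2594, 0.1867]
eef_rot: [[-0.983, -0.183, 0.001], [-0.183, 0.983, 0.0], [-0.001, 0.0, -1.0]]
ft_force: [-0.0, 0.3, -0.1]
width: 0.242
gripper_force: 0.3
```

```bash
python3 - <<'E'
from h import *
P=np.load('P.npy');s=bot.sense();print(s['width'],s['gripper_force'],s['ft_force'])
arc(P,[-8],38,lambda t:t+18.8-90)
im=bot.get_image("top");a=im[150:255,200:305]
im=bot.get_image("scene");b=im[110:215,230:335]
cv2.imwrite('pics/b.png',cv2.resize(np.hstack([a,b]),(800,400),interpolation=cv2.INTER_CUBIC))
E
```

```text
0.24244703109132457 0.30383169651031494 [-0.03709084  0.25204063 -0.11130785]
[-0.002, -0.001, -0.004, np.float64(-0.3)]
```

View pics/b.png

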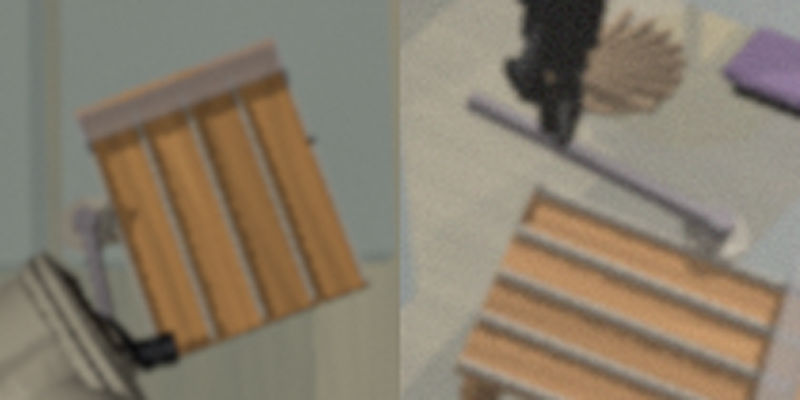

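The lever now lies beside the lanes, slightly past 0, and all four lanes are free. I rise and go to the first lipstick.

Emit:
{"method": "drive_tool", "body": {"rows": [[[0.3, 0, 0, 0, 0], [0.35, 0, 0, 0, 0], [0.35, 0, 0, -0.02, 0], [0.35, 0, 0, -0.03, 0], [0.35, 0, 0, -0.03, 0], [0.6, 0, 0, -0.03, -7], [0.8, 0, 0, 0, -7], [0.8, 0, 0, 0, -7], [0.8, 0, 0, 0, -7], [0.8, 0, 0, 0, -7]]]}}

```text
time_s: 4.92
tool_pos: [0.3997, 0.2581, 0.2963]
eef_rot: [[-0.692, -0.721, 0.0], [-0.721, 0.692, 0.0], [-0.0, -0.0, -1.0]]
ft_force: [0.1, -1.1, 0.1]
width: 0.805
gripper_force: 0.0
```

```bash
python3 - <<'E'
from h import *
plan([.4372,-.0928,.20],78.5+90)
im=bot.get_image("top")
for l in lips("top",im,(325,140,440,280)):print(l)
E
```

```text
turn -32.3  shift(mm) x 336.4 y -106.7 z 96.3 | rows>=8.8 q6 -13
(array([338.4, 231.1]), array([ 0.4383, -0.0906,  0.018 ]), 0.0668, 78.4)
(array([417.5, 225.6]), array([ 0.4493, -0.3518,  0.018 ]), 0.0693, 82.1)
(array([416.6, 184.3]), array([ 0.5862, -0.3554,  0.018 ]), 0.0669, 63.4)
```

Emit:
{"method": "drive_tool", "body": {"rows": [[[0.7, 0, 0, 0, -6.5], [0.7, 0, 0, 0, -6.5], [0.7, 0, 0, 0, -6.5], [0.7, 0, 0, 0, -6.5], [0.7, 0, 0, 0, -6.3], [0.7, 0.0336, -0.0107, 0, 0], [0.7, 0.0336, -0.0107, 0, 0], [0.7, 0.0336, -0.0107, 0, 0], [0.7, 0.0336, -0.0107, 0, 0], [0.7, 0.0336, -0.0107, 0, 0]]]}}

```text
time_s: 5.8
tool_pos: [0.4169, 0.0815, 0.296]
eef_rot: [[-0.208, -0.978, 0.0], [-0.978, 0.208, -0.0], [0.0, -0.0, -1.0]]
ft_force: [0.1, -0.1, -0.7]
width: 0.7
gripper_force: 0.0
```

Emit:
{"method": "drive_tool", "body": {"rows": [[[0.7, 0.0336, -0.0107, 0.018, 0], [0.7, 0.0336, -0.0107, 0.018, 0], [0.7, 0.0336, -0.0107, 0.02, 0], [0.7, 0.0336, -0.0107, 0.02, 0], [0.7, 0.0336, -0.0107, 0.02, 0], [0.7, 0, 0, 0, 0], [0.7, 0, 0, 0, 0]]]}}

```text
time_s: 6.38
tool_pos: [0.4337, -0.0939, 0.1987]
eef_rot: [[-0.212, -0.977, -0.003], [-0.977, 0.212, 0.001], [-0.0, 0.003, -1.0]]
ft_force: [0.6, 0.1, 0.2]
width: 0.701
gripper_force: 0.0
```

```bash
python3 - <<'E'
from h import *
plan([.4372,-.0928,.080],78.5+90)
im=bot.get_image("scene");print(lips("scene",im,(100,220,240,390)))
g=bot.sense()['tool_pos'];print(proj("scene",[*g[:2],.011]))
cv2.imwrite('pics/c.png',cv2.resize(im[150:290,120:300],None,fx=4,fy=4,interpolation=cv2.INTER_CUBIC))
E
```

```text
turn -0.7  shift(mm) x -1.8 y -3.2 z 118.7 | rows>=2.8 q6 -90
[(array([176.7, 368.5]), array([ 0.5879, -0.364 ,  0.018 ]), 0.0665, 63.9), (array([132. , 334.2]), array([ 0.4509, -0.359 ,  0.018 ]), 0.0688, 83.0), (array([200.1, 258.2]), array([ 0.4375, -0.1133,  0.018 ]), 0.0359, 82.6)]
[204.81861655 253.92004934]
```

View pics/c.png

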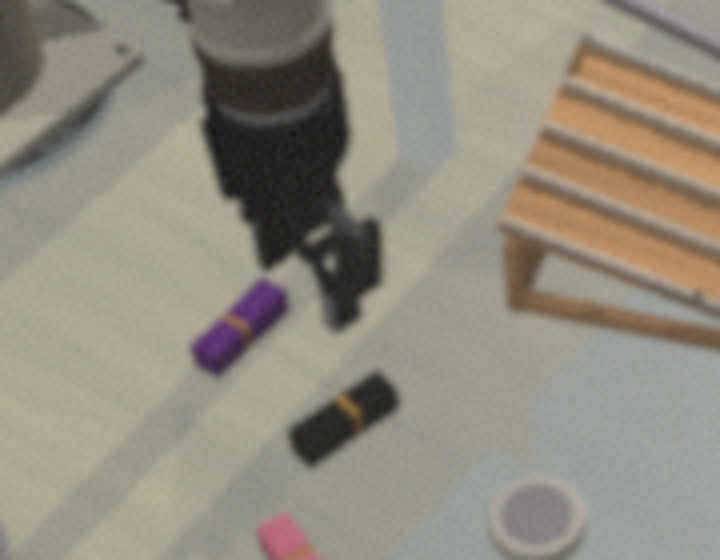

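The black lipstick is at crop (345,417), which matches the predicted centre under the tool. I descend and grip.

Emit:
{"method": "drive_tool", "body": {"rows": [[[0.7, -0.002, -0.003, 0.035, -0.7], [0.7, 0, 0, 0.035, 0], [0.7, 0, 0, 0.035, 0], [0.7, 0, 0, 0.0135, 0], [0.5, 0, 0, 0, 0], [0.2, 0, 0, 0, 0], [0.1, 0, 0, 0, 0], [0.1, 0, 0, 0, 0], [0.1, 0, 0, 0, 0], [0.1, 0, 0, 0, 0]]], "grip_force": 40}}

```text
time_s: 7.27
tool_pos: [0.4399, -0.0905, 0.0833]
eef_rot: [[-0.194, -0.981, 0.005], [-0.981, 0.194, -0.0], [-0.001, -0.004, -1.0]]
ft_force: [-0.1, 1.5, 6.7]
width: 0.243
gripper_force: 40.2
```

Emit:
{"method": "drive_tool", "body": {"rows": [[[0.1, 0, 0, 0, 0], [0.1, 0, 0, -0.02, 0], [0.1, 0, 0, -0.04, 0], [0.1, 0, 0, -0.04, 0], [0.1, 0, 0, -0.03, 0], [0.1, 0, 0, 0, 7], [0.1, 0, 0, 0, 7], [0.1, 0, 0, 0, 7], [0.1, 0, 0, 0, 7], [0.1, 0, 0, 0, 7]]]}}

```text
time_s: 8.1
tool_pos: [0.4384, -0.0906, 0.2123]
eef_rot: [[-0.726, -0.688, 0.002], [-0.688, 0.726, -0.0], [-0.001, -0.001, -1.0]]
ft_force: [0.1, -0.2, -0.9]
width: 0.241
gripper_force: 39.4
```

```bash
python3 - <<'E'
from h import *
P=np.load('P.npy');q=dk(P,(-50,22,0));print(q);plan([*q[:2],.26],108.8)
print(bot.sense()['width'],bot.sense()['gripper_force'])
E
```

```text
[0.47638805 0.17047828 0.06578187]
turn 24.7  shift(mm) x -120.2 y 234.9 z -47.7 | rows>=6.4 q6 -55
0.24129979149375366 39.37047600746155
```

Emit:
{"method": "drive_tool", "body": {"rows": [[[0.1, 0, 0, -0.012, 6.2], [0.1, 0, 0, -0.012, 6.2], [0.1, 0, 0, -0.012, 6.2], [0.1, 0, 0, -0.012, 6.1], [0.1, -0.02, 0.0392, 0, 0], [0.1, -0.02, 0.0392, 0, 0], [0.1, -0.02, 0.0392, 0, 0], [0.1, -0.02, 0.0392, 0, 0], [0.1, -0.02, 0.0392, 0, 0], [0.1, -0.02, 0.0392, 0, 0]]]}}

```text
time_s: 8.93
tool_pos: [0.4726, 0.1589, 0.2604]
eef_rot: [[-0.945, -0.327, 0.002], [-0.327, 0.945, 0.0], [-0.002, -0.0, -1.0]]
ft_force: [1.0, -0.5, -0.3]
width: 0.243
gripper_force: 39.4
```

Emit:
{"method": "drive_tool", "body": {"rows": [[[0.1, 0, 0, 0.03, 0], [0.1, 0, 0, 0.02, 0], [0.1, 0, 0, 0, 0], [0.1, 0, 0, 0, 0]]]}}

```text
time_s: 9.27
tool_pos: [0.4718, 0.1569, 0.2091]
eef_rot: [[-0.945, -0.328, -0.002], [-0.328, 0.945, -0.001], [0.003, -0.0, -1.0]]
ft_force: [-0.3, -0.6, 0.1]
width: 0.248
gripper_force: 39.4
```

```bash
python3 - <<'E'
from h import *
P=np.load('P.npy');q=dk(P,(-50,22,0));plan([*q[:2],.163],108.8)
print(bot.sense()['width'],bot.sense()['gripper_force'])
im=bot.get_image("top");a=im[150:255,200:305]
im=bot.get_image("scene");b=im[130:235,230:335]
cv2.imwrite('pics/d.png',cv2.resize(np.hstack([a,b]),(800,400),interpolation=cv2.INTER_CUBIC))
E
```

```text
turn 0.3  shift(mm) x -8.7 y 11.4 z 46.1 | rows>=1.2 q6 -1
0.24760317406507765 39.41312313079834
```

View pics/d.png

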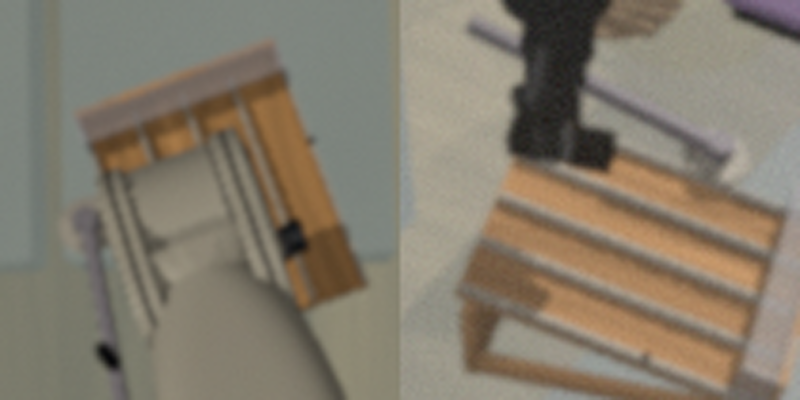

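The lipstick is held, seen at right crop (590,150), above the loading half. I correct sideways and lower it.

Emit:
{"method": "drive_tool", "body": {"rows": [[[0.1, -0.0045, 0.0057, 0, 0.3], [0.1, -0.0045, 0.0057, 0.01, 0], [0.1, 0, 0, 0.012, 0], [0.1, 0, 0, 0.012, 0], [0.1, 0, 0, 0.008, 0], [0.1, 0, 0, 0.003, 0], [0.1, 0, 0, 0, 0]]]}}

```text
time_s: 9.95
tool_pos: [0.4772, 0.1708, 0.1636]
eef_rot: [[-0.947, -0.322, -0.001], [-0.322, 0.947, -0.0], [0.001, 0.0, -1.0]]
ft_force: [-0.7, -0.8, -0.3]
width: 0.246
gripper_force: 39.4
```

```bash
python3 - <<'E'
from h import *
P=np.load('P.npy');s=bot.sense();print(s['ft_force'],s['tool_pos']);q=dk(P,(-50,22,0));plan([*q[:2],.159],108.8)
E
```

```text
[-0.65941056 -0.81846347 -0.27683548] [0.47721944 0.1707631  0.16361728]
turn 0.0  shift(mm) x 0.9 y -0.0 z 4.6 | rows>=0.1 q6 1
```

Emit:
{"method": "drive_tool", "body": {"rows": [[[0.1, 0, 0, 0.002, 0], [0.1, 0, 0, 0.002, 0], [0.1, 0, 0, 0, 0], [0.3, 0, 0, 0, 0], [0.4, 0, 0, 0, 0], [0.45, 0, 0, 0, 0], [0.45, 0, 0, 0, 0], [0.45, 0, 0, -0.02, 0], [0.45, 0, 0, -0.03, 0], [0.45, 0, 0, -0.04, 0]]]}}

```text
time_s: 10.78
tool_pos: [0.4757, 0.1702, 0.2488]
eef_rot: [[-0.947, -0.323, -0.006], [-0.323, 0.947, -0.002], [0.007, -0.0, -1.0]]
ft_force: [1.3, 0.1, -0.3]
width: 0.448
gripper_force: 0.0
```

Emit:
{"method": "drive_tool", "body": {"rows": [[[0.2, -0.04, 0, -0.04, 0], [0, -0.04, 0, 0, 0], [0, -0.04, 0, 0, 0], [0, -0.03, 0, 0, 0]]]}}

```text
time_s: 11.12
tool_pos: [0.612, 0.2166, 0.2812]
eef_rot: [[-0.947, -0.323, 0.004], [-0.323, 0.947, 0.001], [-0.004, 0.0, -1.0]]
ft_force: [-0.4, 0.5, 0.4]
width: 0.003
gripper_force: 0.0
```

```bash
python3 - <<'E'
from h import *
P=np.load('P.npy');s=bot.sense();print(s['tool_pos'],s['eef_rot'][:,0])
im=bot.get_image("top");a=im[150:255,200:305]
im=bot.get_image("scene");b=im[130:235,230:335]
cv2.imwrite('pics/e.png',cv2.resize(np.hstack([a,b]),(800,400),interpolation=cv2.INTER_CUBIC))
E
```

```text
[0.61195477 0.21661876 0.28115252] [-0.94653614 -0.32257412 -0.00390676]
```

View pics/e.png

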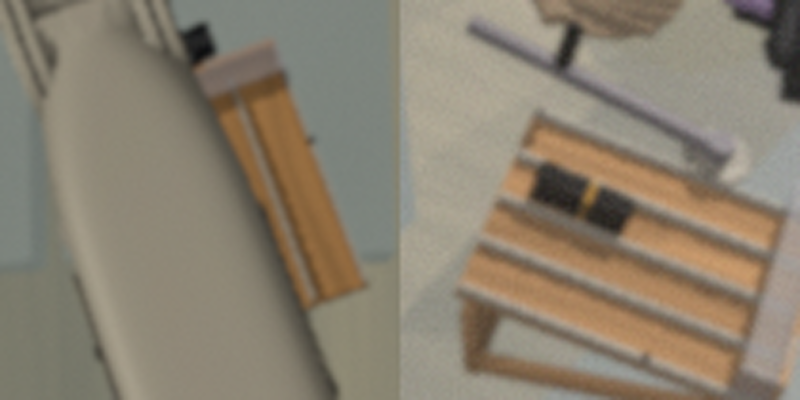

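The lipstick lies in lane +22 at right crop (585,200) and stayed put. I go behind its uphill end with shut fingers and push.

```bash
python3 - <<'E'
from h import *
P=np.load('P.npy');plan(dk(P,(-111,22,12))+[0,0,.073],108.8);print(dk(P,(-111,22,12))+[0,0,.073])
E
```

```text
turn 0.0  shift(mm) x 199.5 y 0.1 z 109.9 | rows>=5.5 q6 1
[0.42400276 0.15267057 0.16713089]
```

Emit:
{"method": "drive_tool", "body": {"rows": [[[0, 0.04, 0, 0, 0], [0, 0.04, 0, 0, 0], [0, 0.04, 0, 0, 0], [0, 0.04, 0, 0, 0], [0, 0.0395, 0, 0.02, 0], [0, 0, 0, 0.03, 0], [0, 0, 0, 0.03, 0], [0, 0, 0, 0.02, 0], [0, 0, 0, 0, 0]]]}}

```text
time_s: 11.97
tool_pos: [0.4189, 0.1508, 0.1777]
eef_rot: [[-0.946, -0.323, -0.008], [-0.323, 0.947, -0.003], [0.008, -0.0, -1.0]]
ft_force: [-1.1, -0.3, 0.0]
width: -0.002
gripper_force: 0.0
```

```bash
python3 - <<'E'
from h import *
P=np.load('P.npy');print(bot.sense()['ft_force']);plan(dk(P,(-111,22,12))+[0,0,.073],108.8);plan(dk(P,(27,22,12))+[0,0,.073],108.8)
E
```

```text
[-1.09729132 -0.25483402  0.04577807]
turn 0.0  shift(mm) x -5.4 y 0.2 z 10.6 | rows>=0.3 q6 1
turn 0.0  shift(mm) x -138.1 y 0.1 z 48.6 | rows>=3.5 q6 1
```

Emit:
{"method": "drive_tool", "body": {"rows": [[[0, 0, 0, 0.009, 0], [0, -0.01, 0, 0.0025, 0], [0, -0.01, 0, 0.003, 0], [0, -0.01, 0, 0.003, 0], [0, -0.01, 0, 0.003, 0], [0, -0.01, 0, 0.003, 0], [0, -0.01, 0, 0.003, 0], [0, -0.01, 0, 0.003, 0], [0, -0.01, 0, 0.003, 0], [0, -0.01, 0, 0.003, 0]]]}}

```text
time_s: 12.8
tool_pos: [0.5101, 0.1819, 0.1469]
eef_rot: [[-0.947, -0.323, 0.002], [-0.323, 0.947, 0.001], [-0.003, 0.0, -1.0]]
ft_force: [-3.6, -0.9, 10.1]
width: 0.003
gripper_force: 4.4
```

```bash
python3 - <<'E'
from h import *
P=np.load('P.npy');print(bot.sense()['ft_force']);plan(dk(P,(27,22,12))+[0,0,.073],108.8)
im=bot.get_image("top");a=im[150:255,200:305]
im=bot.get_image("scene");b=im[130:235,230:335]
cv2.imwrite('pics/f.png',cv2.resize(np.hstack([a,b]),(800,400),interpolation=cv2.INTER_CUBIC))
E
```

```text
[-3.5959957  -0.93915837 10.05870533]
turn 0.0  shift(mm) x -41.7 y 0.0 z 17.9 | rows>=1.1 q6 1
```

View pics/f.png

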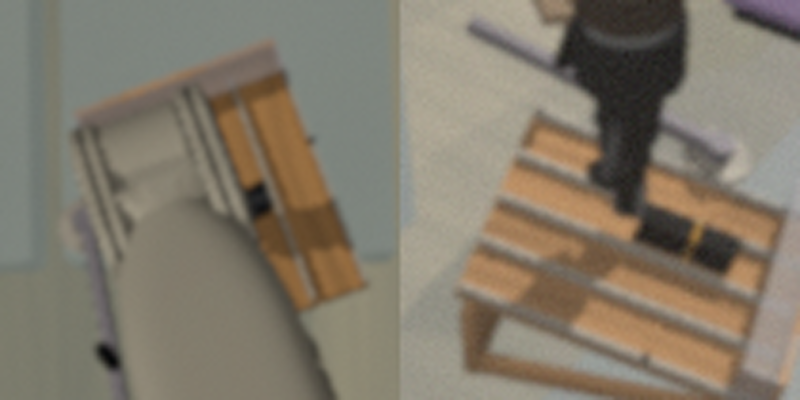

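The lipstick is moving, now at right crop (690,240). The upward 10 N means the tips rub on something, so I lift 6 mm and continue along the slope.

Emit:
{"method": "drive_tool", "body": {"rows": [[[0, 0, 0, -0.008, 0], [0, -0.005, 0, 0.001, 0], [0, -0.008, 0, 0.0023, 0], [0, -0.008, 0, 0.0023, 0], [0, -0.006, 0, 0.0018, 0], [0, -0.005, 0, 0.0015, 0], [0, 0, 0, 0, 0]]]}}

```text
time_s: 13.48
tool_pos: [0.5398, 0.192, 0.1447]
eef_rot: [[-0.947, -0.323, 0.001], [-0.323, 0.947, 0.0], [-0.001, 0.0, -1.0]]
ft_force: [1.4, -0.4, 3.1]
width: -0.0
gripper_force: 1.5
```

```bash
python3 - <<'E'
from h import *
P=np.load('P.npy');s=bot.sense();print(s['ft_force']);print((deckR(P[2]).T@(s['tool_pos']-[0,0,.073]-[P[0],P[1],.052])*1000).round(1))
im=bot.get_image("scene")
cv2.imwrite('pics/g.png',cv2.resize(im[150:230,250:350],None,fx=6,fy=6,interpolation=cv2.INTER_CUBIC))
E
```

```text
[ 1.38914208 -0.41744996  3.081653  ]
[12.7 22.  24.2]
```

View pics/g.png

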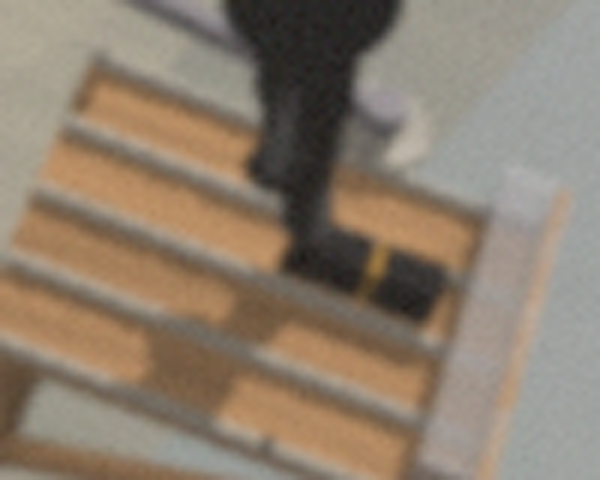

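```bash
cat >> h.py <<'E'
def ondeck(P,n,uv,z):
    o,d=ray(n,uv);Rd=deckR(P[2]);O=Rd.T@(o-[P[0],P[1],.052])*1000;D=Rd.T@d
    return O+D*(z-O[2])/D[2]
E
python3 - <<'E'
from h import *
P=np.load('P.npy')
for uv in [(285,255),(440,290),(315,235),(445,275),(375,272)]:print(uv,ondeck(P,"scene",(250+uv[0]/6,150+uv[1]/6),15).round(1))
E
```

```text
(285, 255) [ 6.6  7.3 15. ]
(440, 290) [76.8 22.9 15. ]
(315, 235) [16.1 25.4 15. ]
(445, 275) [76.9 32.5 15. ]
(375, 272) [46.8 18.2 15. ]
```

Emit:
{"method": "drive_tool", "body": {"rows": [[[0, 0, 0, -0.025, 0], [0, 0.03, 0, 0, 0], [0, 0.03, 0, 0, 0], [0, 0, 0, 0, 0]]]}}

```text
time_s: 13.87
tool_pos: [0.4748, 0.1698, 0.1676]
eef_rot: [[-0.946, -0.323, -0.01], [-0.323, 0.947, -0.004], [0.011, -0.0, -1.0]]
ft_force: [-1.4, -0.7, -0.6]
width: -0.002
gripper_force: 0.0
```

```bash
python3 - <<'E'
from h import *
P=np.load('P.npy')
s=bot.sense();print((deckR(P[2]).T@(s['tool_pos']-[0,0,.073]-[P[0],P[1],.052])*1000).round(1))
im=bot.get_image("scene");g=(im.max(2)<60).astype(np.uint8)
cv2.imwrite('pics/h.png',cv2.resize(im[150:230,250:350],None,fx=6,fy=6,interpolation=cv2.INTER_CUBIC))
E
```

```text
[-59.6  21.9  27.2]
```

View pics/h.png

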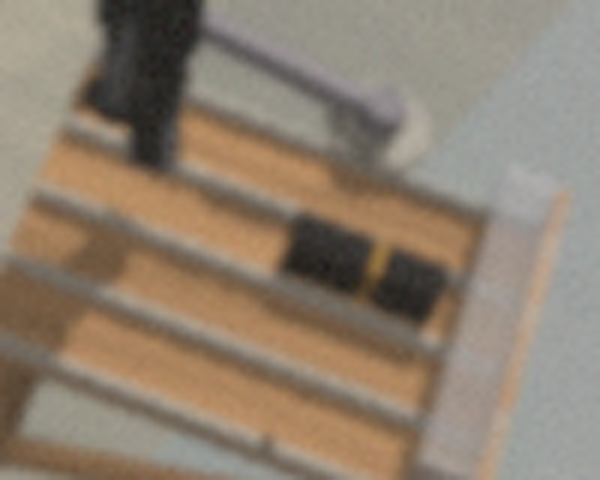

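The lipstick spans crop (285,250) to (445,290), which puts its centre at deck x of about 43, so 30 mm remain. The tips rode up on its top, so I go behind it, lower, and check for contact.

Emit:
{"method": "drive_tool", "body": {"rows": [[[0, -0.015, 0, 0, 0], [0, -0.01, 0, 0.008, 0], [0, 0, 0, 0.01, 0], [0, 0, 0, 0, 0], [0, 0, 0, 0, 0]]]}}

```text
time_s: 14.33
tool_pos: [0.5042, 0.1799, 0.1502]
eef_rot: [[-0.947, -0.323, -0.003], [-0.323, 0.947, -0.001], [0.004, -0.0, -1.0]]
ft_force: [-0.9, -0.2, 0.4]
width: -0.005
gripper_force: 0.0
```

```bash
cat >> h.py <<'E'
def tipdeck(P):
    s=bot.sense();print('f',s['ft_force'].round(1),'tip',(deckR(P[2]).T@(s['tool_pos']-[0,0,.073]-[P[0],P[1],.052])*1000).round(1))
E
python3 - <<'E'
from h import *
tipdeck(np.load('P.npy'))
E
```

```text
f [-0.9 -0.2  0.4] tip [-24.9  22.   19.1]
```

Emit:
{"method": "drive_tool", "body": {"rows": [[[0, 0, 0, 0.005, 0], [0, 0, 0, 0.003, 0], [0, 0, 0, 0.002, 0], [0, 0, 0, 0, 0], [0, 0, 0, 0, 0]]]}}

```text
time_s: 14.75
tool_pos: [0.505, 0.1802, 0.1416]
eef_rot: [[-0.947, -0.323, -0.0], [-0.323, 0.947, -0.0], [0.0, 0.0, -1.0]]
ft_force: [0.3, 0.4, -0.6]
width: -0.004
gripper_force: 0.0
```

```bash
python3 - <<'E'
from h import *
tipdeck(np.load('P.npy'))
E
```

```text
f [ 0.3  0.4 -0.6] tip [-21.7  22.   11.1]
```

Emit:
{"method": "drive_tool", "body": {"rows": [[[0, -0.006, 0, 0.003, 0], [0, -0.006, 0, 0.002, 0], [0, -0.006, 0, 0.002, 0], [0, -0.005, 0, 0.0015, 0], [0, -0.005, 0, 0.0015, 0], [0, -0.005, 0, 0.0015, 0], [0, 0, 0, 0, 0]]]}}

```text
time_s: 15.33
tool_pos: [0.5374, 0.1912, 0.1297]
eef_rot: [[-0.947, -0.323, 0.0], [-0.323, 0.947, 0.0], [-0.0, -0.0, -1.0]]
ft_force: [0.2, -0.2, 0.2]
width: 0.001
gripper_force: 0.0
```

```bash
python3 - <<'E'
from h import *
tipdeck(np.load('P.npy'))
E
```

```text
f [ 0.2 -0.2  0.2] tip [14.5 22.   9.1]
```

Emit:
{"method": "drive_tool", "body": {"rows": [[[0, -0.004, 0, 0.001, 0], [0, -0.004, 0, 0.001, 0], [0, -0.004, 0, 0.001, 0], [0, -0.003, 0, 0.001, 0], [0, 0, 0, 0, 0], [0, 0, 0, 0, 0]]]}}

```text
time_s: 15.83
tool_pos: [0.5507, 0.1957, 0.126]
eef_rot: [[-0.947, -0.323, -0.0], [-0.323, 0.947, -0.0], [0.0, 0.0, -1.0]]
ft_force: [0.3, -0.9, 0.2]
width: -0.0
gripper_force: 0.0
```

```bash
python3 - <<'E'
from h import *
tipdeck(np.load('P.npy'))
im=bot.get_image("scene")
cv2.imwrite('pics/i.png',cv2.resize(im[150:230,250:350],None,fx=6,fy=6,interpolation=cv2.INTER_CUBIC))
E
```

```text
f [ 0.3 -0.9  0.2] tip [29.  22.   9.4]
```

View pics/i.png

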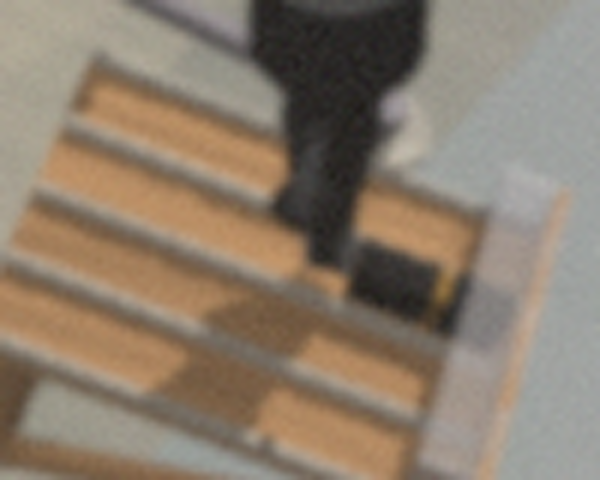

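The lipstick is now under the clear strip, with its band at crop (450,285). I keep pushing until the force rises.

Emit:
{"method": "drive_tool", "body": {"rows": [[[0, -0.003, 0, 0.001, 0], [0, -0.003, 0, 0.001, 0], [0, -0.003, 0, 0.001, 0], [0, 0, 0, 0, 0], [0, 0, 0, 0, 0]]]}}

```text
time_s: 16.3
tool_pos: [0.5556, 0.1974, 0.124]
eef_rot: [[-0.947, -0.323, -0.008], [-0.323, 0.947, -0.003], [0.008, -0.0, -1.0]]
ft_force: [-12.8, -5.2, 14.5]
width: -0.001
gripper_force: 8.4
```

```bash
python3 - <<'E'
from h import *
P=np.load('P.npy')
tipdeck(P)
for uv in [(350,272),(450,285),(345,290)]:print(uv,ondeck(P,"scene",(250+uv[0]/6,150+uv[1]/6),15).round(1))
E
```

```text
f [-12.8  -5.2  14.5] tip [34.4 22.   8.9]
(350, 272) [36.3 12.5 15. ]
(450, 285) [80.4 28.  15. ]
(345, 290) [36.8  1.3 15. ]
```

The lipstick is against the back stop, with about 13 N of resistance at deck tip x 34. I retreat and go for the next one.

Emit:
{"method": "drive_tool", "body": {"rows": [[[0, 0.008, 0, 0, 0], [0, 0.01, 0, -0.02, 0], [0.2, 0, 0, -0.04, 0], [0.4, 0, 0, -0.04, -6], [0.7, 0, 0, -0.03, -7], [0.7, 0, 0, 0, -7], [0.7, 0, 0, 0, -7], [0.7, 0, 0, 0, -7], [0.7, 0, 0, 0, -7], [0.7, 0, 0, 0, -7]]]}}

```text
time_s: 17.13
tool_pos: [0.5423, 0.1929, 0.2532]
eef_rot: [[-0.388, -0.922, 0.001], [-0.922, 0.388, 0.0], [-0.0, -0.001, -1.0]]
ft_force: [-0.5, 0.0, -0.5]
width: 0.697
gripper_force: 0.0
```

```bash
python3 - <<'E'
from h import *
for n,b in(("top",(325,140,440,280)),("scene",(100,220,240,390))):
    for l in lips(n,None,b):print(l)
plan([.448,-.356,.20],172.5)
E
```

```text
(array([417.7, 225.6]), array([ 0.4492, -0.3523,  0.018 ]), 0.0689, 82.1)
(array([416.7, 184.3]), array([ 0.5863, -0.3558,  0.018 ]), 0.0671, 64.3)
(array([177. , 368.1]), array([ 0.588, -0.363,  0.018]), 0.0674, 63.9)
(array([131.7, 334.5]), array([ 0.4509, -0.3599,  0.018 ]), 0.0688, 83.5)
turn -15.7  shift(mm) x 556.5 y 21.8 z 53.1 | rows>=13.4 q6 -47
```

Emit:
{"method": "drive_tool", "body": {"rows": [[[0.7, 0, 0, 0, -5.2], [0.7, 0, 0, 0, -5.2], [0.7, 0, 0, 0, -5.3], [0.7, 0.0397, 0.0016, 0, 0], [0.7, 0.0397, 0.0016, 0, 0], [0.7, 0.0397, 0.0016, 0, 0], [0.7, 0.0397, 0.0016, 0, 0], [0.7, 0.0397, 0.0016, 0, 0], [0.7, 0.0397, 0.0016, 0, 0], [0.7, 0.0397, 0.0016, 0, 0]]]}}

```text
time_s: 18.07
tool_pos: [0.4943, -0.0829, 0.2533]
eef_rot: [[-0.133, -0.991, 0.001], [-0.991, 0.133, -0.0], [0.0, -0.001, -1.0]]
ft_force: [0.8, -0.7, -0.7]
width: 0.695
gripper_force: 0.0
```

Emit:
{"method": "drive_tool", "body": {"rows": [[[0.7, 0.0397, 0.0016, 0, 0], [0.7, 0.0397, 0.0016, 0, 0], [0.7, 0.0397, 0.0016, 0, 0], [0.7, 0.0397, 0.0016, 0.01, 0], [0.7, 0.0397, 0.0016, 0.01, 0], [0.7, 0.0397, 0.0016, 0.01, 0], [0.7, 0.0397, 0.0016, 0.02, 0], [0.7, 0, 0, 0, 0], [0.7, 0, 0, 0, 0]]]}}

```text
time_s: 18.82
tool_pos: [0.4466, -0.3543, 0.2026]
eef_rot: [[-0.137, -0.991, -0.002], [-0.991, 0.137, 0.002], [-0.002, 0.003, -1.0]]
ft_force: [0.7, 0.4, -0.4]
width: 0.699
gripper_force: 0.0
```

```bash
python3 - <<'E'
from h import *
plan([.448,-.356,.083],172.5)
for l in lips("scene",None,(100,220,240,390)):print(l)
E
```

```text
turn -0.4  shift(mm) x 1.5 y -1.6 z 119.6 | rows>=2.9 q6 -121
(array([176.9, 368.4]), array([ 0.5881, -0.3635,  0.018 ]), 0.0668, 65.3)
(array([131.8, 334.4]), array([ 0.451 , -0.3596,  0.018 ]), 0.0688, 83.9)
(array([107.8, 272.8]), array([ 0.2761, -0.2701,  0.018 ]), 0.2255, 150.7)
```

Emit:
{"method": "drive_tool", "body": {"rows": [[[0.7, 0.0015, -0.0015, 0.035, 0], [0.7, 0, 0, 0.035, 0], [0.7, 0, 0, 0.035, 0], [0.7, 0, 0, 0.0145, 0], [0.5, 0, 0, 0, 0], [0.2, 0, 0, 0, 0], [0.1, 0, 0, 0, 0], [0.1, 0, 0, 0, 0], [0.1, 0, 0, 0, 0], [0.1, 0, 0, 0, 0]]], "grip_force": 60}}

```text
time_s: 19.7
tool_pos: [0.4508, -0.3552, 0.0874]
eef_rot: [[-0.13, -0.992, 0.004], [-0.992, 0.13, -0.002], [0.002, -0.005, -1.0]]
ft_force: [0.0, 2.0, 6.8]
width: 0.232
gripper_force: 60.1
```

Emit:
{"method": "drive_tool", "body": {"rows": [[[0.1, 0, 0, 0, 0], [0.1, 0, 0, -0.02, 0], [0.1, 0, 0, -0.04, 0], [0.1, 0, 0, -0.04, 0], [0.1, 0, 0, -0.04, 0], [0.1, 0, 0, -0.035, 7], [0.1, 0, 0, 0, 7], [0.1, 0, 0, 0, 7], [0.1, 0, 0, 0, 7], [0.1, 0, 0, 0, 7]]]}}

```text
time_s: 20.53
tool_pos: [0.4493, -0.3548, 0.2612]
eef_rot: [[-0.68, -0.733, 0.002], [-0.733, 0.68, -0.002], [-0.0, -0.002, -1.0]]
ft_force: [-0.3, -0.4, -1.0]
width: 0.235
gripper_force: 59.3
```

```bash
python3 - <<'E'
from h import *
P=np.load('P.npy');q=dk(P,(-50,-22,0));print(q);plan([*q[:2],.26],108.8)
E
```

```text
[0.49054942 0.12881948 0.06578187]
turn 28.3  shift(mm) x -194.9 y 444.5 z 1.2 | rows>=11.6 q6 -85
```

Emit:
{"method": "drive_tool", "body": {"rows": [[[0.1, 0, 0, 0, 7], [0.1, 0, 0, 0, 7], [0.1, 0, 0, 0, 7.1], [0.1, 0, 0, 0, 7.1], [0.1, -0.0162, 0.037, 0, 0], [0.1, -0.0162, 0.037, 0, 0], [0.1, -0.0162, 0.037, 0, 0], [0.1, -0.0162, 0.037, 0, 0], [0.1, -0.0162, 0.037, 0, 0], [0.1, -0.0162, 0.037, 0, 0]]]}}

```text
time_s: 21.37
tool_pos: [0.4673, -0.1113, 0.2608]
eef_rot: [[-0.944, -0.33, 0.002], [-0.33, 0.944, -0.001], [-0.001, -0.001, -1.0]]
ft_force: [0.3, 0.3, -0.7]
width: 0.235
gripper_force: 59.3
```

Emit:
{"method": "drive_tool", "body": {"rows": [[[0.1, -0.0162, 0.037, 0, 0], [0.1, -0.0162, 0.037, 0, 0], [0.1, -0.0162, 0.037, 0, 0], [0.1, -0.0162, 0.037, 0, 0], [0.1, -0.0162, 0.037, 0, 0], [0.1, -0.0162, 0.037, 0, 0], [0.1, 0, 0, 0.03, 0], [0.1, 0, 0, 0.03, 0], [0.1, 0, 0, 0, 0], [0.1, 0, 0, 0, 0]]]}}

```text
time_s: 22.2
tool_pos: [0.4846, 0.1286, 0.1993]
eef_rot: [[-0.944, -0.331, -0.003], [-0.331, 0.944, -0.001], [0.004, 0.0, -1.0]]
ft_force: [-0.5, -0.3, -0.3]
width: 0.237
gripper_force: 59.3
```

```bash
python3 - <<'E'
from h import *
P=np.load('P.npy');q=dk(P,(-50,-22,0));print(q);plan([*q[:2],.167],108.8);print(bot.sense()['width'])
im=bot.get_image("scene");print(lips("scene",im,(100,220,240,390)))
E
```

```text
[0.49054942 0.12881948 0.06578187]
turn 0.5  shift(mm) x -5.7 y -1.7 z 32.3 | rows>=0.8 q6 -4
0.23680547965779755
[(array([176.8, 368.4]), array([ 0.588 , -0.3636,  0.018 ]), 0.0665, 63.9)]
```

Emit:
{"method": "drive_tool", "body": {"rows": [[[0.1, -0.0055, -0.0015, 0.008, 0.5], [0.1, 0, 0, 0.01, 0], [0.1, 0, 0, 0.01, 0], [0.1, 0, 0, 0.004, 0], [0.1, 0, 0, 0.003, 0], [0.1, 0, 0, 0, 0]]]}}

```text
time_s: 22.75
tool_pos: [0.4912, 0.1288, 0.1645]
eef_rot: [[-0.947, -0.322, -0.001], [-0.322, 0.947, -0.0], [0.001, -0.0, -1.0]]
ft_force: [-0.3, -0.4, 2.1]
width: 0.232
gripper_force: 59.5
```

```bash
python3 - <<'E'
from h import *
tipdeck(np.load('P.npy'))
E
```

```text
f [-0.3 -0.4  2.1] tip [-56.5 -22.2  24.9]
```

Emit:
{"method": "drive_tool", "body": {"rows": [[[0.3, 0, 0, 0, 0], [0.4, 0, 0, 0, 0], [0.45, 0, 0, 0, 0], [0.45, 0, 0, 0, 0], [0.45, 0, 0, -0.02, 0], [0.45, 0, 0, -0.03, 0], [0.2, 0.03, 0, 0, 0], [0, 0.03, 0, 0, 0], [0, 0, 0, 0, 0], [0, 0, 0, 0, 0]]]}}

```text
time_s: 23.58
tool_pos: [0.4332, 0.1094, 0.2151]
eef_rot: [[-0.947, -0.322, -0.001], [-0.322, 0.947, -0.0], [0.001, 0.0, -1.0]]
ft_force: [0.2, 0.4, 0.6]
width: 0.001
gripper_force: 0.0
```

```bash
python3 - <<'E'
from h import *
P=np.load('P.npy');plan(dk(P,(-116,-22,10))+[0,0,.073],108.8)
im=bot.get_image("scene")
c=im[130:235,230:335];cv2.imwrite('pics/j.png',cv2.resize(c,(500,500),interpolation=cv2.INTER_CUBIC))
E
```

```text
turn 0.0  shift(mm) x 0.2 y -0.1 z 48.5 | rows>=1.2 q6 -5
```

View pics/j.png

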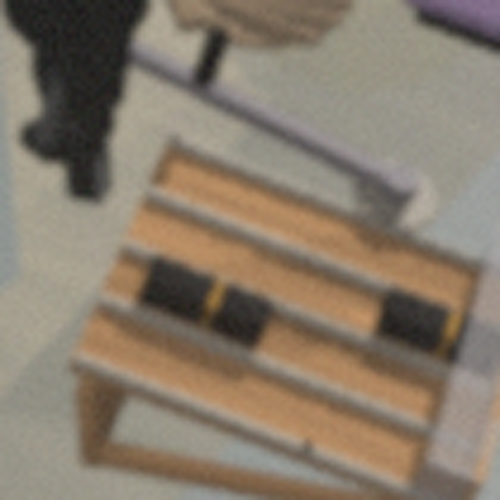

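Lipstick 2 lies in lane −22 at crop (205,300), and lipstick 1 is home at (420,320). Now I push the second one.

Emit:
{"method": "drive_tool", "body": {"rows": [[[0, 0, 0, 0.02, 0], [0, 0, 0, 0.02, 0], [0, 0, 0, 0.0085, 0], [0, 0, 0, 0, 0], [0, 0, 0, 0, 0]]]}}

```text
time_s: 24.05
tool_pos: [0.4351, 0.11, 0.1662]
eef_rot: [[-0.947, -0.323, -0.001], [-0.323, 0.947, -0.0], [0.001, 0.0, -1.0]]
ft_force: [0.6, -1.1, 0.2]
width: 0.001
gripper_force: 0.0
```

```bash
python3 - <<'E'
from h import *
P=np.load('P.npy');tipdeck(P);plan(dk(P,(20,-22,9))+[0,0,.073],108.8)
E
```

```text
f [ 0.6 -1.1  0.2] tip [-113.8  -22.    10.3]
turn 0.0  shift(mm) x -128.3 y -0.1 z 38.1 | rows>=3.2 q6 -5
```

Emit:
{"method": "drive_tool", "body": {"rows": [[[0, -0.005, 0, 0.0015, 0], [0, -0.006, 0, 0.002, 0], [0, -0.007, 0, 0.002, 0], [0, -0.007, 0, 0.002, 0], [0, -0.007, 0, 0.002, 0], [0, -0.007, 0, 0.002, 0], [0, -0.007, 0, 0.002, 0], [0, -0.007, 0, 0.002, 0], [0, -0.007, 0, 0.002, 0], [0, -0.007, 0, 0.002, 0]]]}}

```text
time_s: 24.88
tool_pos: [0.4988, 0.1317, 0.1466]
eef_rot: [[-0.947, -0.323, -0.0], [-0.323, 0.947, -0.0], [0.0, 0.0, -1.0]]
ft_force: [0.2, -0.5, 0.3]
width: -0.001
gripper_force: 0.1
```

```bash
python3 - <<'E'
from h import *
P=np.load('P.npy');tipdeck(P);plan(dk(P,(20,-22,9))+[0,0,.073],108.8)
E
```

```text
f [ 0.2 -0.5  0.3] tip [-43.8 -22.    9.9]
turn 0.0  shift(mm) x -61.1 y -0.1 z 18.5 | rows>=1.5 q6 -4
```

Emit:
{"method": "drive_tool", "body": {"rows": [[[0, -0.006, 0, 0.0018, 0], [0, -0.007, 0, 0.002, 0], [0, -0.007, 0, 0.002, 0], [0, -0.007, 0, 0.002, 0], [0, -0.007, 0, 0.002, 0], [0, -0.007, 0, 0.002, 0], [0, -0.007, 0, 0.002, 0], [0, -0.006, 0, 0.0018, 0], [0, -0.005, 0, 0.0015, 0], [0, 0, 0, 0, 0]]]}}

```text
time_s: 25.72
tool_pos: [0.5549, 0.1508, 0.1295]
eef_rot: [[-0.947, -0.323, 0.001], [-0.323, 0.947, 0.0], [-0.001, -0.0, -1.0]]
ft_force: [0.2, 0.4, -0.4]
width: 0.0
gripper_force: 0.0
```

```bash
python3 - <<'E'
from h import *
P=np.load('P.npy');tipdeck(P);plan(dk(P,(32,-22,9))+[0,0,.073],108.8)
E
```

```text
f [ 0.2  0.4 -0.4] tip [ 18.  -21.9   9.8]
turn 0.0  shift(mm) x -13.3 y -0.1 z 4.6 | rows>=0.3 q6 -4
```

Emit:
{"method": "drive_tool", "body": {"rows": [[[0, -0.004, 0, 0.0013, 0], [0, -0.004, 0, 0.0012, 0], [0, -0.003, 0, 0.001, 0], [0, -0.002, 0, 0.0005, 0], [0, 0, 0, 0, 0], [0, 0, 0, 0, 0]]]}}

```text
time_s: 26.22
tool_pos: [0.5663, 0.1547, 0.1258]
eef_rot: [[-0.947, -0.323, -0.0], [-0.323, 0.947, -0.0], [0.0, -0.0, -1.0]]
ft_force: [0.4, 0.0, 0.2]
width: 0.001
gripper_force: 0.0
```

```bash
python3 - <<'E'
from h import *
P=np.load('P.npy');tipdeck(P)
E
```

```text
f [0.4 0.  0.2] tip [ 30.5 -21.9   9.6]
```

Emit:
{"method": "drive_tool", "body": {"rows": [[[0, -0.003, 0, 0.0008, 0], [0, -0.002, 0, 0.0005, 0], [0, -0.002, 0, 0.0005, 0], [0, 0, 0, 0, 0], [0, 0, 0, 0, 0]]]}}

```text
time_s: 26.63
tool_pos: [0.57, 0.1559, 0.1247]
eef_rot: [[-0.947, -0.322, -0.006], [-0.322, 0.947, -0.002], [0.007, -0.0, -1.0]]
ft_force: [-10.4, -2.7, 11.2]
width: 0.003
gripper_force: 6.7
```

```bash
python3 - <<'E'
from h import *
P=np.load('P.npy');tipdeck(P)
E
```

```text
f [-10.4  -2.7  11.2] tip [ 34.6 -22.    9.6]
```

Resistance came at the same tip position, so the second lipstick is home. Now the third.

Emit:
{"method": "drive_tool", "body": {"rows": [[[0, 0.008, 0, 0, 0], [0, 0.01, 0, -0.02, 0], [0.2, 0, 0, -0.04, 0], [0.4, 0, 0, -0.04, -6.2], [0.7, 0, 0, -0.03, -6.5], [0.7, 0, 0, 0, -6.5], [0.7, 0, 0, 0, -6.5], [0.7, 0, 0, 0, -6.5], [0.7, 0, 0, 0, -6.5], [0.7, 0, 0, 0, -6.5]]]}}

```text
time_s: 27.47
tool_pos: [0.556, 0.1512, 0.2541]
eef_rot: [[-0.433, -0.901, 0.001], [-0.901, 0.433, 0.0], [-0.001, -0.001, -1.0]]
ft_force: [0.6, 1.7, 0.1]
width: 0.701
gripper_force: 0.0
```

```bash
python3 - <<'E'
from h import *
u=[]
for n,b in(("top",(325,140,440,280)),("scene",(100,220,240,390))):
    for l in lips(n,None,b):print(l);u.append(l[0])
p=tri(u[0],u[1])[0];print(p)
plan([p[0],p[1],.20],154)
E
```

```text
(array([416.6, 184.3]), array([ 0.5863, -0.3556,  0.018 ]), 0.0671, 64.3)
(array([177.1, 368. ]), array([ 0.588 , -0.3627,  0.018 ]), 0.0674, 63.9)
[ 0.58577558 -0.35919114  0.01023649]
turn 0.0  shift(mm) x 445.6 y -250.5 z 54.0 | rows>=12.3 q6 -49
```

Emit:
{"method": "drive_tool", "body": {"rows": [[[0.7, 0.0343, -0.0193, 0, 0], [0.7, 0.0343, -0.0193, 0, 0], [0.7, 0.0343, -0.0193, 0, 0], [0.7, 0.0343, -0.0193, 0, 0], [0.7, 0.0343, -0.0193, 0, 0], [0.7, 0.0343, -0.0193, 0, 0], [0.7, 0.0343, -0.0193, 0, 0], [0.7, 0.0343, -0.0193, 0, 0], [0.7, 0.0343, -0.0193, 0, 0], [0.7, 0.0343, -0.0193, 0, 0]]]}}

```text
time_s: 28.4
tool_pos: [0.579, -0.2438, 0.2541]
eef_rot: [[-0.441, -0.897, 0.001], [-0.897, 0.441, -0.0], [-0.0, -0.001, -1.0]]
ft_force: [0.0, 0.9, -0.1]
width: 0.7
gripper_force: 0.0
```

Emit:
{"method": "drive_tool", "body": {"rows": [[[0.7, 0.0343, -0.0193, 0.015, 0], [0.7, 0.0343, -0.0193, 0.02, 0], [0.7, 0.0343, -0.0193, 0.02, 0], [0.7, 0, 0, 0, 0], [0.7, 0, 0, 0, 0], [0.7, 0, 0, 0, 0]]]}}

```text
time_s: 28.9
tool_pos: [0.5856, -0.3548, 0.2008]
eef_rot: [[-0.44, -0.898, -0.001], [-0.898, 0.44, 0.001], [-0.001, 0.001, -1.0]]
ft_force: [0.2, 0.7, 0.3]
width: 0.702
gripper_force: 0.0
```

```bash
python3 - <<'E'
from h import *
plan([.5858,-.3594,.083],154)
for l in lips("scene",None,(100,300,240,390)):print(l)
E
```

```text
turn -0.1  shift(mm) x 4.1 y -2.2 z 117.8 | rows>=2.8 q6 -95
(array([176.9, 368.3]), array([ 0.588 , -0.3635,  0.018 ]), 0.0656, 63.9)
(array([161.7, 311.5]), array([ 0.4613, -0.2775,  0.018 ]), 0.1857, 145.9)
```

Emit:
{"method": "drive_tool", "body": {"rows": [[[0.7, 0.004, -0.002, 0.035, 0], [0.7, 0, 0, 0.035, 0], [0.7, 0, 0, 0.035, 0], [0.7, 0, 0, 0.013, 0], [0.5, 0, 0, 0, 0], [0.2, 0, 0, 0, 0], [0.1, 0, 0, 0, 0], [0.1, 0, 0, 0, 0], [0.1, 0, 0, 0, 0], [0.1, 0, 0, 0, 0]]], "grip_force": 60}}

```text
time_s: 29.78
tool_pos: [0.5877, -0.3597, 0.0869]
eef_rot: [[-0.438, -0.899, 0.005], [-0.899, 0.438, -0.002], [-0.0, -0.006, -1.0]]
ft_force: [0.5, 1.1, 6.3]
width: 0.235
gripper_force: 60.8
```

Emit:
{"method": "drive_tool", "body": {"rows": [[[0.1, 0, 0, 0, 0], [0.1, 0, 0, -0.02, 0], [0.1, 0, 0, -0.04, 0], [0.1, 0, 0, -0.04, 0], [0.1, 0, 0, -0.04, 0], [0.1, 0, 0, -0.035, 7], [0.1, 0, 0, 0, 7], [0.1, 0, 0, 0, 7], [0.1, 0, 0, 0, 7], [0.1, 0, 0, 0, 7]]]}}

```text
time_s: 30.62
tool_pos: [0.586, -0.3595, 0.26]
eef_rot: [[-0.878, -0.48, 0.002], [-0.48, 0.878, -0.001], [-0.001, -0.002, -1.0]]
ft_force: [-0.4, 0.4, -0.7]
width: 0.23
gripper_force: 60.0
```

```bash
python3 - <<'E'
from h import *
P=np.load('P.npy');q=dk(P,(-50,-66,0));print(q);plan([*q[:2],.26],108.8)
E
```

```text
[0.5047108  0.08716068 0.06578187]
turn 9.9  shift(mm) x -67.0 y 449.0 z -0.0 | rows>=10.9 q6 -60
```

Emit:
{"method": "drive_tool", "body": {"rows": [[[0.1, 0, 0, 0, 5], [0.1, 0, 0, 0, 4.9], [0.1, -0.0056, 0.0374, 0, 0], [0.1, -0.0056, 0.0374, 0, 0], [0.1, -0.0056, 0.0374, 0, 0], [0.1, -0.0056, 0.0374, 0, 0], [0.1, -0.0056, 0.0374, 0, 0], [0.1, -0.0056, 0.0374, 0, 0], [0.1, -0.0056, 0.0374, 0, 0], [0.1, -0.0056, 0.0374, 0, 0]]]}}

```text
time_s: 31.45
tool_pos: [0.5297, -0.0605, 0.2596]
eef_rot: [[-0.945, -0.327, 0.002], [-0.327, 0.945, -0.0], [-0.002, -0.001, -1.0]]
ft_force: [1.3, 0.2, -0.4]
width: 0.237
gripper_force: 60.0
```

Emit:
{"method": "drive_tool", "body": {"rows": [[[0.1, -0.0056, 0.0374, 0, 0], [0.1, -0.0056, 0.0374, 0, 0], [0.1, -0.0056, 0.0374, 0, 0], [0.1, -0.0056, 0.0374, 0, 0], [0.1, 0, 0, 0.03, 0], [0.1, 0, 0, 0.03, 0], [0.1, 0, 0, 0, 0], [0.1, 0, 0, 0, 0]]]}}

```text
time_s: 32.12
tool_pos: [0.5013, 0.0867, 0.1981]
eef_rot: [[-0.945, -0.328, -0.003], [-0.328, 0.945, -0.001], [0.003, 0.0, -1.0]]
ft_force: [0.3, -0.3, 0.1]
width: 0.238
gripper_force: 60.0
```

```bash
python3 - <<'E'
from h import *
P=np.load('P.npy');q=dk(P,(-50,-66,0));print(q);plan([*q[:2],.167],108.8);print(bot.sense()['width'])
im=bot.get_image("scene");print(lips("scene",im,(100,220,240,390)))
E
```

```text
[0.5047108  0.08716068 0.06578187]
turn 0.3  shift(mm) x -3.4 y -0.7 z 31.1 | rows>=0.7 q6 -9
0.23833572968306155
[]
```

Emit:
{"method": "drive_tool", "body": {"rows": [[[0.1, -0.0035, -0.0005, 0.008, 0.3], [0.1, 0, 0, 0.01, 0], [0.1, 0, 0, 0.01, 0], [0.1, 0, 0, 0.004, 0], [0.1, 0, 0, 0.002, 0], [0.1, 0, 0, 0, 0]]]}}

```text
time_s: 32.67
tool_pos: [0.5055, 0.0872, 0.164]
eef_rot: [[-0.947, -0.322, -0.001], [-0.322, 0.947, -0.0], [0.001, 0.0, -1.0]]
ft_force: [0.0, -0.4, 0.3]
width: 0.233
gripper_force: 60.1
```

```bash
python3 - <<'E'
from h import *
tipdeck(np.load('P.npy'))
E
```

```text
f [ 0.  -0.4  0.3] tip [-56.2 -66.2  24.5]
```

Emit:
{"method": "drive_tool", "body": {"rows": [[[0.1, 0, 0, 0.002, 0], [0.1, 0, 0, 0.001, 0], [0.3, 0, 0, 0, 0], [0.4, 0, 0, 0, 0], [0.45, 0, 0, 0, 0], [0.45, 0, 0, 0, 0], [0.45, 0, 0, -0.02, 0], [0.45, 0, 0, -0.03, 0], [0.2, 0.03, 0, 0, 0], [0, 0.03, 0, 0, 0]]]}}

```text
time_s: 33.5
tool_pos: [0.451, 0.0685, 0.2133]
eef_rot: [[-0.946, -0.323, 0.006], [-0.323, 0.946, 0.001], [-0.006, -0.001, -1.0]]
ft_force: [-0.6, 0.0, 0.4]
width: 0.173
gripper_force: 0.0
```

```bash
python3 - <<'E'
from h import *
P=np.load('P.npy');plan(dk(P,(-116,-66,10))+[0,0,.073],108.8)
im=bot.get_image("scene")
m=(im.max(2)<60).astype(np.uint8);m=cv2.morphologyEx(m,cv2.MORPH_CLOSE,np.ones((5,5)))
for c in cv2.findContours(m,cv2.RETR_EXTERNAL,cv2.CHAIN_APPROX_NONE)[0]:
    if cv2.contourArea(c)<60:continue
    M=cv2.moments(c);u=(M['m10']/M['m00'],M['m01']/M['m00'])
    if not(235<u[0]<345 and 140<u[1]<245):continue
    d=np.array([ondeck(P,"scene",p[0],14)for p in c]);print(np.round(u,1),M['m00'],ondeck(P,"scene",u,14).round(),d[:,:2].min(0).round(),d[:,:2].max(0).round())
E
```

```text
turn 0.1  shift(mm) x 3.8 y 0.4 z 46.7 | rows>=1.1 q6 -10
[267.8 205.3] 155.0 [-53. -72.  14.] [-85. -86.] [-20. -57.]
[313.8 203.5] 190.5 [57. -7. 14.] [ 42. -42.] [74. 31.]
[240.8 146.5] 1272.5 [-183.   88.   14.] [-254.  -41.] [-128.  211.]
```

Emit:
{"method": "drive_tool", "body": {"rows": [[[0, 0.0035, 0, 0.02, 0], [0, 0, 0, 0.02, 0], [0, 0, 0, 0.0065, 0], [0, 0, 0, 0, 0], [0, 0, 0, 0, 0]]]}}

```text
time_s: 33.97
tool_pos: [0.4458, 0.067, 0.1649]
eef_rot: [[-0.947, -0.323, -0.001], [-0.323, 0.947, -0.0], [0.001, 0.0, -1.0]]
ft_force: [0.0, -0.5, 0.6]
width: 0.001
gripper_force: 0.0
```

```bash
python3 - <<'E'
from h import *
P=np.load('P.npy');tipdeck(P);plan(dk(P,(20,-66,9.5))+[0,0,.073],108.8)
E
```

```text
f [ 0.  -0.5  0.6] tip [-117.   -66.1    8. ]
turn 0.0  shift(mm) x -132.2 y 0.1 z 36.3 | rows>=3.3 q6 -10
```

Emit:
{"method": "drive_tool", "body": {"rows": [[[0, -0.005, 0, 0.0005, 0], [0, -0.006, 0, 0.001, 0], [0, -0.007, 0, 0.002, 0], [0, -0.007, 0, 0.002, 0], [0, -0.007, 0, 0.002, 0], [0, -0.007, 0, 0.002, 0], [0, -0.007, 0, 0.002, 0], [0, -0.007, 0, 0.002, 0], [0, -0.007, 0, 0.002, 0], [0, -0.007, 0, 0.002, 0]]]}}

```text
time_s: 34.8
tool_pos: [0.5098, 0.0888, 0.1471]
eef_rot: [[-0.947, -0.323, -0.0], [-0.323, 0.947, -0.0], [0.0, 0.0, -1.0]]
ft_force: [-0.3, 0.5, 0.0]
width: 0.001
gripper_force: 0.1
```

Emit:
{"method": "drive_tool", "body": {"rows": [[[0, -0.007, 0, 0.002, 0], [0, -0.007, 0, 0.002, 0], [0, -0.007, 0, 0.002, 0], [0, -0.007, 0, 0.002, 0], [0, -0.007, 0, 0.002, 0], [0, -0.007, 0, 0.002, 0], [0, -0.007, 0, 0.002, 0], [0, -0.006, 0, 0.0018, 0], [0, -0.005, 0, 0.0015, 0], [0, 0, 0, 0, 0]]]}}

```text
time_s: 35.63
tool_pos: [0.5669, 0.1083, 0.1298]
eef_rot: [[-0.946, -0.323, 0.0], [-0.323, 0.946, 0.0], [-0.001, -0.0, -1.0]]
ft_force: [0.2, -0.9, -0.1]
width: -0.001
gripper_force: 0.0
```

```bash
python3 - <<'E'
from h import *
P=np.load('P.npy');tipdeck(P);plan(dk(P,(35,-66,9.5))+[0,0,.073],108.8)
E
```

```text
f [ 0.2 -0.9 -0.1] tip [ 15.6 -66.    9.4]
turn 0.0  shift(mm) x -18.7 y 0.0 z 5.3 | rows>=0.5 q6 -8
```

Emit:
{"method": "drive_tool", "body": {"rows": [[[0, -0.004, 0, 0.001, 0], [0, -0.004, 0, 0.001, 0], [0, -0.004, 0, 0.001, 0], [0, -0.003, 0, 0.0008, 0], [0, -0.002, 0, 0.0005, 0], [0, -0.002, 0, 0.0005, 0], [0, -0.001, 0, 0.0002, 0], [0, 0, 0, 0, 0], [0, 0, 0, 0, 0]]]}}

```text
time_s: 36.38
tool_pos: [0.5841, 0.1141, 0.1252]
eef_rot: [[-0.947, -0.322, -0.001], [-0.322, 0.947, -0.001], [0.002, 0.0, -1.0]]
ft_force: [-4.0, -1.2, 3.7]
width: 0.001
gripper_force: 2.6
```

```bash
python3 - <<'E'
from h import *
P=np.load('P.npy');tipdeck(P)
E
```

```text
f [-4.  -1.2  3.7] tip [ 34.3 -66.   10.1]
```

Emit:
{"method": "drive_tool", "body": {"rows": [[[0, -0.001, 0, 0.0003, 0], [0, -0.001, 0, 0.0002, 0], [0, 0, 0, 0, 0], [0, 0.008, 0, 0, 0], [0, 0.008, 0, -0.01, 0], [0, 0, 0, -0.04, 0], [0.2, 0, 0, -0.04, 0], [0.45, 0, 0, -0.03, 0], [0.45, 0, 0, 0, 7], [0.45, 0, 0, 0, 0]]]}}

```text
time_s: 37.22
tool_pos: [0.5732, 0.1102, 0.2484]
eef_rot: [[-0.979, -0.203, 0.008], [-0.203, 0.979, 0.002], [-0.008, 0.0, -1.0]]
ft_force: [0.2, 0.0, -0.4]
width: 0.449
gripper_force: 0.0
```

```bash
python3 - <<'E'
from h import *
P=np.load('P.npy')
d=ondeck(P,"scene",(274.1,141.5),41);print(d,np.degrees(np.arctan2(112-d[1],24-d[0])),np.hypot(112-d[1],24-d[0]))
im=bot.get_image("scene")
m=(im.max(2)<60).astype(np.uint8)
for c in cv2.findContours(m,cv2.RETR_EXTERNAL,cv2.CHAIN_APPROX_NONE)[0]:
    if cv2.contourArea(c)<8:continue
    M=cv2.moments(c);u=(M['m10']/M['m00'],M['m01']/M['m00'])
    if not(235<u[0]<345 and 120<u[1]<245):continue
    dd=np.array([ondeck(P,"scene",p[0],14)for p in c]);print(np.round(u,1),M['m00'],'pin?',ondeck(P,"scene",u,42).round(),dd[:,:2].min(0).round(),dd[:,:2].max(0).round())
th=-6.5;q=pinpt(P,th,36);plan(q+[0,0,.073+.05],th+18.8-90)
E
```

```text
[-103.84566931  127.8864074    41.        ] -7.083400373513123 128.828929594963
[308.3 221.5] 85.5 pin? [ 56. -96.  42.] [ 43. -85.] [ 74. -56.]
[312.2 209.7] 73.5 pin? [ 56. -54.  42.] [ 43. -42.] [ 74. -12.]
[315.9 197.8] 64.0 pin? [ 55. -11.  42.] [43.  3.] [73. 30.]
[328.8 136.8] 9.0 pin? [ 34. 231.  42.] [  5. 260.] [ 72. 267.]
[294.  145.3] 1424.0 pin? [-49. 143.  42.] [-118.   17.] [ -1. 318.]
turn -0.4  shift(mm) x 135.2 y 178.7 z 7.6 | rows>=5.4 q6 -1
```

All three tails line up at the same deck x, and the lever sits at about −7°. Now the lever.

Emit:
{"method": "drive_tool", "body": {"rows": [[[0.45, 0.0225, 0.03, 0, 0], [0.45, 0.0225, 0.03, 0, 0], [0.45, 0.0225, 0.03, 0, 0], [0.45, 0.0225, 0.03, 0, 0], [0.45, 0.0225, 0.03, 0, 0], [0.45, 0.0225, 0.03, 0, 0], [0.45, 0, 0, 0, 0], [0.45, 0, 0, 0, 0]]]}}

```text
time_s: 37.93
tool_pos: [0.4005, 0.2591, 0.2434]
eef_rot: [[-0.977, -0.211, -0.002], [-0.211, 0.977, -0.001], [0.002, -0.001, -1.0]]
ft_force: [-0.1, -0.9, 0.3]
width: 0.45
gripper_force: 0.0
```

```bash
python3 - <<'E'
from h import *
P=np.load('P.npy')
th=-7;q=pinpt(P,th,36);plan(q+[0,0,.073],th+18.8-90)
E
```

```text
turn 0.4  shift(mm) x -0.6 y -2.5 z 54.9 | rows>=1.3 q6 21
```

Emit:
{"method": "drive_tool", "body": {"rows": [[[0.45, 0, -0.002, 0.02, 0], [0.45, 0, 0, 0.02, 0], [0.45, 0, 0, 0.012, 0], [0.4, 0, 0, 0, 0], [0.24, 0, 0, 0, 0], [0.24, 0, 0, 0, 0], [0.24, 0, 0, 0, 0], [0.24, 0, 0, 0, 0]]], "grip_force": 20}}

```text
time_s: 38.6
tool_pos: [0.4038, 0.2566, 0.1935]
eef_rot: [[-0.979, -0.205, 0.002], [-0.205, 0.979, 0.001], [-0.002, 0.001, -1.0]]
ft_force: [-0.3, -0.2, -0.9]
width: 0.244
gripper_force: 0.0
```

```bash
python3 - <<'E'
from h import *
P=np.load('P.npy');s=bot.sense();print(s['width'],s['gripper_force'],s['ft_force'])
arc(P,np.arange(-2,89,5),38,lambda t:t+18.8-90)
E
```

```text
0.24398582699955748 0.0 [-0.26497583 -0.20787415 -0.85120458]
[0.001, -0.011, 0.003, np.float64(-5.0)]
[-0.001, -0.011, -0.0, np.float64(-5.0)]
[-0.0, -0.011, 0.0, np.float64(-5.0)]
[-0.0, -0.011, 0.001, np.float64(-5.0)]
[-0.001, -0.012, 0.001, np.float64(-5.0)]
[-0.0, -0.011, 0.001, np.float64(-5.0)]
[-0.0, -0.011, 0.001, np.float64(-5.0)]
[-0.001, -0.012, 0.002, np.float64(-5.0)]
[0.0, -0.011, 0.001, np.float64(-5.0)]
[-0.0, -0.011, 0.002, np.float64(-5.0)]
[-0.001, -0.011, 0.003, np.float64(-5.0)]
[0.0, -0.011, 0.002, np.float64(-5.0)]
[-0.0, -0.011, 0.003, np.float64(-5.0)]
[-0.0, -0.011, 0.002, np.float64(-5.0)]
[-0.001, -0.011, 0.003, np.float64(-5.0)]
[0.0, -0.011, 0.003, np.float64(-5.0)]
[-0.0, -0.011, 0.003, np.float64(-5.0)]
[-0.001, -0.011, 0.003, np.float64(-5.0)]
[-0.0, -0.011, 0.003, np.float64(-5.0)]
```

Two calls, pausing at about 78°, then a recheck.

Emit:
{"method": "drive_tool", "body": {"rows": [[[0.24, 0, -0.011, 0.002, -5], [0.24, -0.0004, -0.0112, 0, -5], [0.24, -0.0004, -0.0112, 0, -5], [0.24, -0.0004, -0.0112, 0.001, -5], [0.24, -0.0004, -0.0112, 0.001, -5], [0.24, -0.0004, -0.0112, 0.001, -5], [0.24, -0.0004, -0.0112, 0.001, -5], [0.24, -0.0004, -0.0112, 0.0015, -5], [0.24, -0.0004, -0.0112, 0.0015, -5], [0.24, -0.0004, -0.0112, 0.0015, -5]]]}}

```text
time_s: 39.43
tool_pos: [0.4675, 0.1688, 0.1829]
eef_rot: [[-0.468, -0.884, 0.001], [-0.884, 0.468, 0.001], [-0.001, -0.001, -1.0]]
ft_force: [-0.8, 0.6, -0.5]
width: 0.243
gripper_force: 0.3
```

```bash
python3 - <<'E'
from h import *
P=np.load('P.npy');s=bot.sense();print(s['width'],s['gripper_force'],s['ft_force'])
arc(P,np.arange(48,89,5),38,lambda t:t+18.8-90)
E
```

```text
0.24334680348175453 0.276784747838974 [-0.83538677  0.61123359 -0.4573981 ]
[0.0, -0.01, 0.004, np.float64(-4.7)]
[0.0, -0.012, 0.002, np.float64(-5.0)]
[-0.0, -0.011, 0.003, np.float64(-5.0)]
[-0.001, -0.011, 0.003, np.float64(-5.0)]
[0.0, -0.011, 0.003, np.float64(-5.0)]
[-0.0, -0.01, 0.002, np.float64(-5.0)]
[-0.001, -0.011, 0.003, np.float64(-5.0)]
[0.0, -0.011, 0.004, np.float64(-5.0)]
[-0.0, -0.011, 0.003, np.float64(-5.0)]
```

Emit:
{"method": "drive_tool", "body": {"rows": [[[0.24, 0, -0.01, 0.003, -4.7], [0.24, -0.0003, -0.0112, 0.002, -5], [0.24, -0.0003, -0.0112, 0.0025, -5], [0.24, -0.0003, -0.0112, 0.0025, -5], [0.24, -0.0003, -0.0112, 0.003, -5], [0.24, -0.0003, -0.011, 0.003, -5], [0.24, -0.0003, -0.011, 0.003, -5], [0.24, 0, -0.0105, 0.003, -5], [0.24, 0, 0, 0, 0], [0.24, 0, 0, 0, 0]]]}}

```text
time_s: 40.27
tool_pos: [0.552, 0.1547, 0.1605]
eef_rot: [[0.197, -0.98, 0.001], [-0.98, -0.197, 0.0], [0.0, -0.001, -1.0]]
ft_force: [-0.0, -0.7, -0.1]
width: 0.24
gripper_force: 0.4
```

```bash
cat >> h.py <<'E'
def lev(P,im=None):
    """lever angle from grey-blue arm line in top view: pixels near arm height plane, PCA"""
    im=bot.get_image("top") if im is None else im
    pts=[]
    for v in range(150,260):
        for u in range(200,310):
            b,g,r=[int(k) for k in im[v,u]]
            if b-r>8 and g-r<b-r and abs(r-g)<14 and 70<b<160: pts.append(ondeck(P,"top",(u,v),22))
    return np.array(pts)
E
python3 - <<'E'
from h import *
P=np.load('P.npy');s=bot.sense();print(s['width'],s['gripper_force'],s['ft_force']);tipdeck(P)
arc(P,[88,90,91.5],38,lambda t:t+18.8-90)
im=bot.get_image("top")
t0=cv2.imread('pics/top0.png')
for d in [(-30,0),(0,60),(24,112),(-60,40)]:  # colours: lever at start th 47.7
    pass
a=np.radians(47.7)
for r in (40,80,180):
    u=proj("top",dk(P,(24-r*np.cos(a),112-r*np.sin(a),22))).round().astype(int);print('lever',t0[u[1],u[0]])
for d in [(-80,22,0),(-80,0,7),(100,0,35)]:
    u=proj("top",dk(P,d)).round().astype(int);print(d,t0[u[1],u[0]])
print('profile along deck x at several y (now):')
for y in (80,60,-60,-80):
    print(y,[ (x,im[tuple(proj("top",dk(P,(x,y,22))).round().astype(int)[::-1])].tolist()) for x in range(0,61,6)])
E
```

```text
0.24001831951515193 0.3801013436168432 [-0.02220542 -0.71573616 -0.09220129]
f [-0.  -0.7 -0.1] tip [  7.9 -17.3  39.2]
[-0.001, -0.011, 0.004, np.float64(-5.4)]
[0.0, -0.004, 0.002, np.float64(-2.0)]
[0.0, -0.003, 0.001, np.float64(-1.5)]
lever [105 103 108]
lever [103 101 106]
lever [104 101 107]
(-80, 22, 0) [ 68 113 155]
(-80, 0, 7) [103 104 110]
(100, 0, 35) [100 107 119]
profile along deck x at several y (now):
80 [(0, [61, 103, 142]), (6, [49, 83, 115]), (12, [57, 77, 101]), (18, [98, 96, 101]), (24, [92, 97, 109]), (30, [63, 86, 110]), (36, [48, 84, 116]), (42, [51, 88, 121]), (48, [55, 93, 129]), (54, [61, 103, 141]), (60, [56, 95, 131])]
60 [(0, [106, 125, 136]), (6, [85, 104, 119]), (12, [97, 102, 107]), (18, [102, 110, 116]), (24, [92, 112, 131]), (30, [97, 122, 142]), (36, [91, 119, 144]), (42, [111, 134, 151]), (48, [93, 123, 152]), (54, [110, 136, 155]), (60, [90, 123, 152])]
-60 [(0, [66, 74, 79]), (6, [68, 78, 83]), (12, [73, 84, 90]), (18, [91, 103, 108]), (24, [112, 128, 134]), (30, [119, 135, 140]), (36, [117, 133, 139]), (42, [121, 137, 143]), (48, [116, 131, 139]), (54, [106, 120, 126]), (60, [110, 125, 131])]
-80 [(0, [78, 84, 96]), (6, [40, 67, 91]), (12, [63, 89, 113]), (18, [65, 105, 141]), (24, [63, 105, 143]), (30, [65, 101, 137]), (36, [47, 77, 104]), (42, [37, 62, 86]), (48, [44, 68, 90]), (54, [40, 68, 93]), (60, [47, 72, 96])]
```

Emit:
{"method": "drive_tool", "body": {"rows": [[[0.24, 0, -0.0055, 0.002, -2.7], [0.24, -0.0005, -0.0055, 0.002, -2.7], [0.24, 0, -0.004, 0.001, -2], [0.24, 0, -0.003, 0.001, -1.4], [0.24, 0, 0, 0, 0], [0.3, 0, 0, 0, 0], [0.35, 0, 0, 0, 0], [0.35, 0, 0, -0.02, 0], [0.35, 0, 0, -0.03, 0], [0.35, 0, 0, -0.04, 0]]]}}

```text
time_s: 41.15
tool_pos: [0.5665, 0.1592, 0.242]
eef_rot: [[0.347, -0.938, -0.007], [-0.938, -0.347, -0.002], [-0.001, 0.008, -1.0]]
ft_force: [1.0, 0.3, 0.0]
width: 0.347
gripper_force: 0.0
```

Emit:
{"method": "drive_tool", "body": {"rows": [[[0.35, 0.04, 0, -0.03, 0], [0.35, 0.04, 0, 0, 0], [0.35, 0.04, 0, 0, 0], [0.35, 0.04, 0, 0, 0], [0.35, 0.04, 0, 0, 0], [0.35, 0.04, 0, 0, 0], [0.35, 0.04, 0, 0, 0], [0.35, 0.04, 0, 0, 0], [0.35, 0, 0, 0, 0]]]}}

```text
time_s: 41.9
tool_pos: [0.6782, -0.1417, 0.2675]
eef_rot: [[0.339, -0.941, -0.0], [-0.941, -0.339, -0.003], [0.003, 0.001, -1.0]]
ft_force: [-1.6, 0.3, -0.5]
width: 0.35
gripper_force: 0.0
```

```bash
cat > m.py <<'E'
from h import *
P=np.load('P.npy');print(bot.sense()['tool_pos'])
im=bot.get_image("top").astype(int);sc=bot.get_image("scene")
ys=[];xs=[]
for y in (82,74,66,58,34,-34,-54,-62,-78,-84):
    X=np.arange(-20,62,1.);c=np.array([cv2.remap(im.astype(np.float32),*[np.float32([[k]]) for k in proj("top",dk(P,(x,y,22)))],cv2.INTER_LINEAR)[0,0] for x in X])
    w=np.clip(25-(c[:,2]-c[:,0]),0,None)*(c[:,0]>80)*(np.abs(X-24)<25)  # grey, not wood
    if w.sum()>50: xs.append((X*w).sum()/w.sum());ys.append(y);print(y,round(xs[-1],1),round(w.sum()))
def fit(ys,xs):
    k=np.polyfit(ys,xs,1);print('angle',90-np.degrees(np.arctan(k[0])),'x at pivot',np.polyval(k,112))
fit(ys,xs)
m=(sc.max(2)<60).astype(np.uint8)
for c in cv2.findContours(m,cv2.RETR_EXTERNAL,cv2.CHAIN_APPROX_NONE)[0]:
    if cv2.contourArea(c)<8:continue
    M=cv2.moments(c);u=(M['m10']/M['m00'],M['m01']/M['m00'])
    if not(235<u[0]<345 and 120<u[1]<245):continue
    dd=np.array([ondeck(P,"scene",p[0],14)for p in c]);print(np.round(u,1),M['m00'],'pin?',ondeck(P,"scene",u,42).round(),dd[:,:2].min(0).round(),dd[:,:2].max(0).round())
E
python3 m.py
```

```text
[ 0.67816612 -0.14174171  0.26752634]
82 24.3 182
74 23.4 193
66 23.4 192
58 23.1 180
34 22.4 191
-78 18.0 176
-84 18.3 230
angle 87.95597893101926 x at pivot 25.075084575767015
[308.1 221.6] 87.5 pin? [ 55. -96.  42.] [ 43. -86.] [ 76. -55.]
[311.8 209.5] 78.5 pin? [ 54. -54.  42.] [ 42. -43.] [ 74. -13.]
[268.5 231.9] 2089.0 pin? [ -27. -173.   42.] [ -99. -248.] [ 56. -38.]
[315.6 197.8] 66.5 pin? [ 54. -11.  42.] [42.  2.] [74. 31.]
[302.1 195.3] 19.5 pin? [ 19. -21.  42.] [ 16. -13.] [25. 26.]
[283.6 167.4] 454.0 pin? [-52.  48.  42.] [-78.  10.] [-27. 144.]
```

The lever is at about 88° by both views, so I make one gentle nudge of roughly 2°.

Emit:
{"method": "drive_tool", "body": {"rows": [[[0.35, -0.04, 0, 0, 0], [0.35, -0.04, 0, 0, 0], [0.35, -0.04, 0, 0, 0], [0.35, -0.04, 0, 0, 0], [0.35, -0.04, 0, 0, 0], [0.35, -0.04, 0, 0, 0], [0.35, -0.04, 0, 0, 0], [0.35, -0.04, 0, 0, 0], [0.35, 0, 0, 0, 0], [0.35, 0, 0, 0, 0]]]}}

```text
time_s: 42.83
tool_pos: [0.5642, 0.1697, 0.2698]
eef_rot: [[0.354, -0.935, 0.0], [-0.935, -0.354, 0.0], [-0.0, -0.0, -1.0]]
ft_force: [0.5, -1.1, -0.9]
width: 0.35
gripper_force: 0.0
```

```bash
python3 - <<'E'
from h import *
P=np.load('P.npy')
q=pinpt(P,88,38);plan(q+[0,0,.073],90+18.8-90)
E
```

```text
turn 1.9  shift(mm) x 11.0 y 5.6 z 113.6 | rows>=2.7 q6 -94
```

Emit:
{"method": "drive_tool", "body": {"rows": [[[0.35, 0.011, 0.0055, 0.035, 2], [0.35, 0, 0, 0.035, 0], [0.35, 0, 0, 0.03, 0], [0.35, 0, 0, 0.011, 0], [0.3, 0, 0, 0, 0], [0.24, 0, 0, 0, 0], [0.24, 0, 0, 0, 0], [0.24, 0, 0, 0, 0]]]}}

```text
time_s: 43.5
tool_pos: [0.5646, 0.1533, 0.1582]
eef_rot: [[0.314, -0.949, -0.001], [-0.949, -0.314, -0.0], [0.0, 0.001, -1.0]]
ft_force: [-0.3, 0.5, -0.0]
width: 0.239
gripper_force: 0.2
```

```bash
python3 - <<'E'
from h import *
P=np.load('P.npy');tipdeck(P);print(bot.sense()['width'],bot.sense()['gripper_force'])
q=pinpt(P,88,38);plan(q+[0,0,.073],90+18.8-90)
E
```

```text
f [-0.3  0.5 -0. ] tip [ 19.6 -22.6  40.2]
0.23876580890661206 0.18574641086161137
turn -0.5  shift(mm) x -4.7 y 0.8 z 2.0 | rows>=0.1 q6 -93
```

Emit:
{"method": "drive_tool", "body": {"rows": [[[0.24, 0, -0.003, 0.001, 0], [0.24, 0, -0.002, 0.0005, 0], [0.24, 0, -0.002, 0.0005, 0], [0.24, 0, 0, 0, 0], [0.24, 0, 0, 0, 0], [0.3, 0, 0, 0, 0], [0.35, 0, 0, 0, 0], [0.35, 0, 0, -0.02, 0], [0.35, 0, 0, -0.03, 0], [0.35, 0, 0, -0.04, 0]]]}}

```text
time_s: 44.33
tool_pos: [0.5698, 0.1556, 0.2439]
eef_rot: [[0.314, -0.949, -0.007], [-0.949, -0.314, -0.002], [-0.0, 0.007, -1.0]]
ft_force: [0.9, -0.5, -0.1]
width: 0.35
gripper_force: 0.0
```

Emit:
{"method": "drive_tool", "body": {"rows": [[[0.35, 0.04, 0, -0.03, 0], [0.35, 0.04, 0, 0, 0], [0.35, 0.04, 0, 0, 0], [0.35, 0.04, 0, 0, 0], [0.35, 0.04, 0, 0, 0], [0.35, 0.04, 0, 0, 0], [0.35, 0.04, 0, 0, 0], [0.35, 0.04, 0, 0, 0], [0.35, 0, 0, 0, 0]]]}}

```text
time_s: 45.08
tool_pos: [0.6709, -0.1492, 0.2696]
eef_rot: [[0.306, -0.952, 0.0], [-0.952, -0.306, -0.003], [0.003, 0.001, -1.0]]
ft_force: [-1.9, 0.3, -0.2]
width: 0.351
gripper_force: 0.0
```

```bash
python3 m.py
```

```text
[ 0.67090626 -0.14922314  0.26963003]
82 24.8 193
74 24.4 189
66 24.2 189
58 23.6 187
34 23.7 196
-78 20.4 188
-84 20.3 247
angle 88.48692613685098 x at pivot 25.41953787533891
[308.2 221.7] 86.5 pin? [ 56. -96.  42.] [ 43. -86.] [ 76. -55.]
[311.8 209.6] 75.0 pin? [ 55. -54.  42.] [ 42. -42.] [ 75. -13.]
[262.5 231.5] 1986.5 pin? [ -41. -179.   42.] [-110. -251.] [ 43. -44.]
[315.5 197.8] 65.0 pin? [ 54. -11.  42.] [42.  3.] [74. 31.]
[302.9 194.9] 18.0 pin? [ 21. -18.  42.] [ 19. -12.] [28. 26.]
[277.  167.5] 478.5 pin? [-69.  38.  42.] [-95.   0.] [-43. 135.]
```

```bash
python3 -c "
from rig import bot
print(bot.close_job())"
```

```text
the job is handed in; nothing more can be done
None
```

The job is handed in: all three black lipsticks are home against the back stop, each in its own lane. The lever was folded back first, then swung across behind them to about 88.5–89° by my camera reading, just short of the 90° mark. The arm came near nothing else, though I did not compare pictures of the other objects before and after.

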